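# Slide the detector carriage round the bent guide rod to its stop

### The job

Thread the detector carriage onto the free end of the bent guide rod with its lens tube on the beaker's side, slide it round the bend, turning it with the rod, until it just bears against the spring buffer of the stop, and let go so that it hangs there still touching the buffer. Do not force it on the rod or ram the stop (press with no more than about 10 N), and leave the beaker, the bottle and the dish where they stand.

Things in the scene. Friction and masses are not known exactly. Their poses are not given: they have to be found in the camera images.
- carriage_bore (a point): Detector carriage: loose aluminium block (0.22 kg, 26 long x, 36 wide y, 58 mm high) with a 13 mm round bore right through along its x and a black ribbed grip tab on top. This point: middle of the bore, 45 mm above the underside, half the overall height of 90 mm. Axes: x along the bore, y to the lens tube, z up. Tab: 24 mm long (x), 12 mm thick (y), 13 to 45 mm above this point.
- carriage_lens (a point): Front of the carriage's short black lens tube (18 mm in diameter), which stands 13 mm out of the block's +y side, low down: 31 mm along the carriage's y from the middle, 13.5 mm above the underside.
- guide: Fixed level steel rod, 10 mm in diameter, axis 120 mm above the table, one end on a post, the other free. Origin: on the table under the centre of the bend. In this frame, from above, the rod runs from the free end (-50, -120) mm straight along +x to (0, -120), then bends left round the origin (radius 120 mm) by 100 deg: at bend angle a it is at (120 sin a, -120 cos a) and heads at angle a.
- rod_tip (a point): The free end of the rod, on its axis (axes are the guide's); a rounded nose stands 5 mm further out. Beyond the bend the rod runs straight on for 60 mm to the post. Once let go, the carriage stays where it is on the rod by friction.
- stop: Stop on the rod: dark 24 mm collar with thumbscrew; before it a black 22 mm buffer ring on a soft spring (gives 10 mm at 0.5 N per mm, then is hard). Origin at the bend centre, NOT on the collar, whose place on the bend differs each time and is not listed: find it by feel or sight. The buffer meets the carriage with the middle of the bore somewhere between 40 and 82 deg of bend.
- beaker: Glass beaker, 71 mm in diameter, 88 mm high, standing inside the bend; origin at the centre of its underside. To be left alone.
- amber_bottle: Small brown reagent bottle, 36 mm in diameter, 66 mm high, origin at the centre of its underside. To be left alone.
- petri_dish: Closed petri dish, 59 mm in diameter, 15 mm high, origin at the centre of its underside. To be left alone.
Not all that is in view belongs to the job. What is shaped like the part that bears carriage_bore but red is not meant.

How it is judged (in metres and radians):
On the way, in this order (a step that is already met when the one before it is completed fails the run):
1. the carriage is threaded on the straight free end of the rod (x of carriage_bore in the frame of guide between -0.045 and 0.01 m and y of carriage_bore in the frame of guide between -0.125 and -0.115 m and z of carriage_bore in the frame of guide between 0.115 and 0.125 m), for 0.1 s.
2. the carriage is on the bend, past its first third (x of carriage_bore in the frame of guide above 0.07 m and horizontal distance between carriage_bore and guide between 0.115 and 0.125 m and z of carriage_bore in the frame of guide between 0.115 and 0.125 m), for 0.1 s.
At the end, for the whole second after the job is handed in: the carriage hangs on the bend of the rod (bore within 5 mm of the rod's line), upright within 0.5 rad, lens tube towards the beaker, released, at rest, and still touching the stop's buffer (contact force over 0.05 N) (all of step 2 and contact force between carriage and stop above 0.05 N and horizontal distance between carriage_lens and guide below 0.105 m and angle between carriage_bore's own z axis and vertical below 0.5 rad and linear speed of carriage below 0.02 m/s).
It fails at once if the stop is rammed: the carriage presses on it with more than 15 N (contact force between carriage and stop above 15 N).
It fails at once if the carriage is forced on the rod: contact force with the guide over 30 N (contact force between carriage and guide above 30 N).
It fails at once if the beaker, the bottle or the dish is moved by more than 25 mm (distance of any of beaker, amber_bottle, petri_dish from where it was at the start of the episode above 0.025 m).
It also fails if it takes over 72 s, if anything falls off the work surface, if the arm or the gripper's body presses on something with over 40 N, if the wrist force passes 120 N, or if a joint passes its speed limit or range.

### The arm

A 6-joint arm with a two-finger parallel gripper is mounted at the origin on a cart in front of the work surface, level with it; the furniture and walls round the work are solid. World frame = base frame: x ahead of the robot, y to its left, z up, the work surface at z = 0. Lengths are in mm, angles in rad, forces in N, time in s.
With the tool pointing down it reaches from about 275 to 1000 mm from the base axis. Payload 8.4 kg.
Tool frame: the origin (TCP) lies midway between the tips of the shut fingers; the grasp point (between the pads) lies r.grasp_offset behind it (r.grasp_offset is the distance from the TCP to the grasp point, in mm); z points along the fingers, y is the direction in which the jaws open and shut (so a half turn about z gives the same grasp; the last joint's range is limited). The gripper opens to 85 mm and grips with 20 to 120 N. Pads are 22 mm wide; open, the fingers measure 114 mm over their backs; the gripper's body (76 mm by 85 mm) begins 54 mm behind the grasp point. The pads swing forward as they close: fully open they stand 13 mm farther back than shut.
Start: joints at [1.236, 0.353, 1.633, -0, 1.155, -0.002], TCP at [204.18, 590.71, 231.281] pointing down, gripper open.
Joint ranges: [-2.63, 2.63], [-0.92, 2.1], [0.06, 2.66], [-1.3, 4.44], [0, 2.69], [-3.02, 3.02]. Speed limits (rad/s): [2.22, 2.22, 2.79, 3.14, 3.14, 3.14].

### API

Orientations are given as [roll, pitch, yaw] about the fixed x, y, z axes, in that order (R = Rz(yaw) Ry(pitch) Rx(roll)).
In Python, from rig import r gives the robot as it stands.
- The arm moves only by the tool jog_arm, never from a script. Its argument "series" is a list that holds one entry, the list of rows, each a list of 7 numbers: the shift along the tool's x, y, z in cm, then the turn, a rotation vector about the tool's x, y, z in degrees, then the finger opening in cm, from 0 to 8.54. A call has 1 to 5 rows; each row is the pose to reach, as a shift and turn from the pose commanded when the call began, along the tool's axes at that moment; what a row does not reach only later rows make up. A row lasts 1/8 s, in which the tool goes at most 62.5 mm and 10.7 degrees, less where a joint would pass 70% of its speed; a pose out of reach is approached as far as the arm can. A call with a gripper value outside its range is refused whole. The fingers move at their own pace and stop on an object; "newtons" is the grip in N (left out, the last holds). Time passes only in rows, so rows that repeat a pose let the fingers close. It gives the time, the measured TCP pose, the force and the opening at its end, in the units of the state.
- r.sense(): the state, without advancing time (a new reading comes with each control period).
- r.grab_frame(name): name is "side" or "top"; returns the picture (384x512x3 uint8, red, green, blue); there is no depth.
- r.calibration(name): a dict with "mtx" (3x3 intrinsics, pixels), "dist" ([k1, k2, p1, p2, k3] as OpenCV has them; the pictures are not rectified), "origin" and "attitude" of the camera in the world. Camera axes: x right, y down, z forward; pixel columns grow to the right and rows downward; lengths in mm; the calibration is good to about 2 mm. A picture is of the moment at which its call begins. calibration takes no time and is no camera call.
- r.sign_off(): hands the job in, once; it reports no verdict.
The state is a dict: "clock": time; "qpos": joint angles; "qvel": joint speeds; "joint_efforts": joint torques, N m; "eef_pos": TCP position; "tcp_rot": TCP orientation; "contact_force": force on the tool from outside, world axes, zero at the start; "wrist_torque": the same for the moment, N m; "opening": opening from 0.0 (shut) to 1.0 (fully open).
Only numpy, scipy, OpenCV 4.12 (cv2) and the standard library are available. Lean on these libraries where they do the work, as an engineer would, in place of code of your own. Each camera call takes 0.05 s, during which the arm holds its last target.

## Working session

There is one attempt and no reset: what is moved stays moved. The work goes in short steps, Python scripts to look and compute and a tool call to move; the robot and the scene stay as the last step left them, time stands still between calls to the robot, and variables do not carry over. Pictures are saved under pics/ and viewed, and the job is handed in when it is done.

Besides the shell and the picture viewer there is one more tool, called in YAML: its name, and indented under it one key for each argument. jog_arm: Moves the arm, as the interface text tells. Its arguments: {"type":"object","properties":{"series":{"type":"array","items":{"type":"array","items":{"type":"array","items":{"type":"number"}}}},"newtons":{"type":"number"}},"required":["series"]}

```bash
ls; mkdir -p pics
python3 - <<'E'
from rig import r
import cv2
print(r.sense(), r.grasp_offset)
for n in("side","top"):
    im=r.grab_frame(n); cv2.imwrite(f"pics/{n}0.png",im[:,:,::-1]); print(n,r.calibration(n))
E
```

```text
pics
{'clock': 0.0, 'qpos': array([ 1.23557966e+00,  3.53640941e-01,  1.63417650e+00,  1.39236774e-05,
        1.15517953e+00, -2.42640618e-03]), 'qvel': array([ 0.00056953, -0.00090187, -0.00036505, -0.00026347,  0.00073642,
       -0.0004469 ]), 'joint_efforts': array([ 3.07436072e-03, -6.05255270e+01, -3.42067516e+01,  2.77393847e-04,
        9.36707453e-03, -3.12384077e-05]), 'eef_pos': array([204.02488565, 590.23861794, 230.5480509 ]), 'tcp_rot': array([-3.14018837e+00, -1.61378097e-05,  2.80879675e+00]), 'contact_force': array([-0.60242067, -0.23173665, -0.73620394]), 'wrist_torque': array([ 0.02578903, -0.00684364,  0.00502569]), 'opening': 1.0041523129299763} 18.700000000000003
side {'mtx': array([[500.03130814,   0.        , 252.91646696],
       [  0.        , 500.03130814, 193.13164161],
       [  0.        ,   0.        ,   1.        ]]), 'dist': array([-0.13755365,  0.        ,  0.        ,  0.        ,  0.        ]), 'origin': array([ -64.93754431, -957.3493776 ,  739.52135777]), 'attitude': array([-2.13018227,  0.00422341, -0.5714172 ])}
top {'mtx': array([[396.49747785,   0.        , 259.04845023],
       [  0.        , 396.49747785, 194.96033088],
       [  0.        ,   0.        ,   1.        ]]), 'dist': array([-0.11191917,  0.        ,  0.        ,  0.        ,  0.        ]), 'origin': array([ 341.77122945,  -98.19885965, 1075.95000647]), 'attitude': array([-2.97646029,  0.00748142, -1.59837468])}
```

View pics/side0.png

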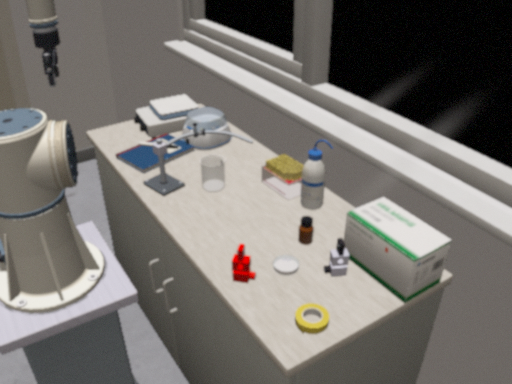

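View pics/top0.png

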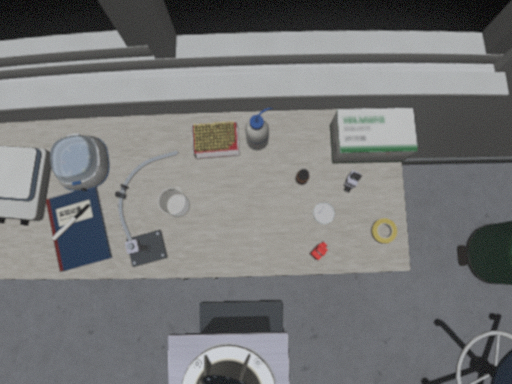

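```bash
cat > h.py <<'E'
import numpy as np, cv2
from scipy.spatial.transform import Rotation as R
from rig import r
def cam(n):
    c=r.calibration(n); return c['mtx'],np.array(c['dist']),np.array(c['origin']),R.from_euler('xyz',c['attitude']).as_matrix()
def ray(n,uv):
    K,d,o,A=cam(n); p=cv2.undistortPoints(np.array(uv,float).reshape(-1,1,2),K,d)[:,0]
    v=np.c_[p,np.ones(len(p))]@A.T; return o,v/np.linalg.norm(v,axis=1)[:,None]
def onz(n,uv,z):
    o,v=ray(n,uv); return o+v*((z-o[2])/v[:,2])[:,None]
def proj(n,P):
    K,d,o,A=cam(n); q=(np.atleast_2d(P)-o)@A; return cv2.projectPoints(q,np.zeros(3),np.zeros(3),K,d)[0][:,0]
def tri(ua,us):
    o1,v1=ray('top',[ua]);o2,v2=ray('side',[us]);v1=v1[0];v2=v2[0]
    s=np.linalg.lstsq(np.c_[v1,-v2],o2-o1,rcond=None)[0]; a=o1+s[0]*v1;b=o2+s[1]*v2
    return (a+b)/2,np.linalg.norm(a-b)
def crop(im,x0,y0,w,h,k,name):
    cv2.imwrite('pics/'+name,cv2.resize(im[y0:y0+h,x0:x0+w,::-1],None,fx=k,fy=k,interpolation=cv2.INTER_CUBIC))
E
python3 - <<'E'
from h import *
s=cv2.imread('pics/side0.png')[:,:,::-1];t=cv2.imread('pics/top0.png')[:,:,::-1]
a=cv2.resize(s[230:290,300:380],None,fx=7,fy=7,interpolation=2)[:,:400*2]
crop(s,305,228,70,60,8,'sc.png');crop(t,325,160,60,45,10,'tc.png')
crop(t,105,140,90,70,8,'tg.png');crop(s,130,115,130,90,6,'sg.png')
E
```

```text
(no output)
```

View pics/sc.png

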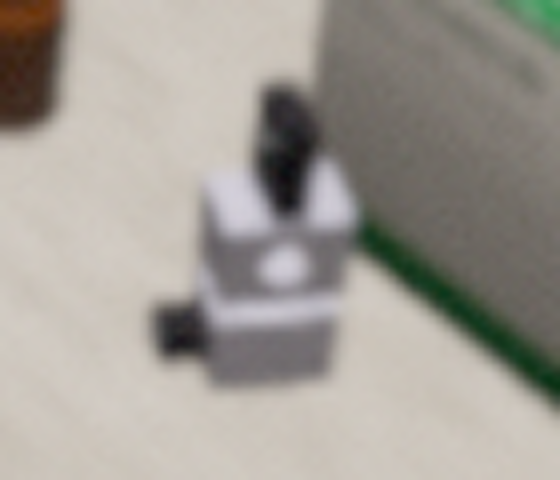

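View pics/tc.png

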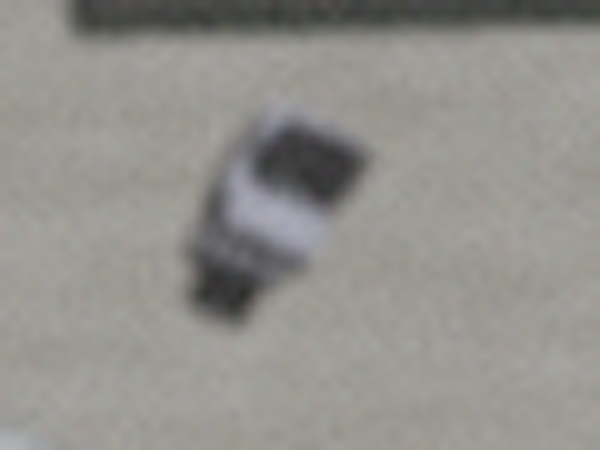

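View pics/tg.png

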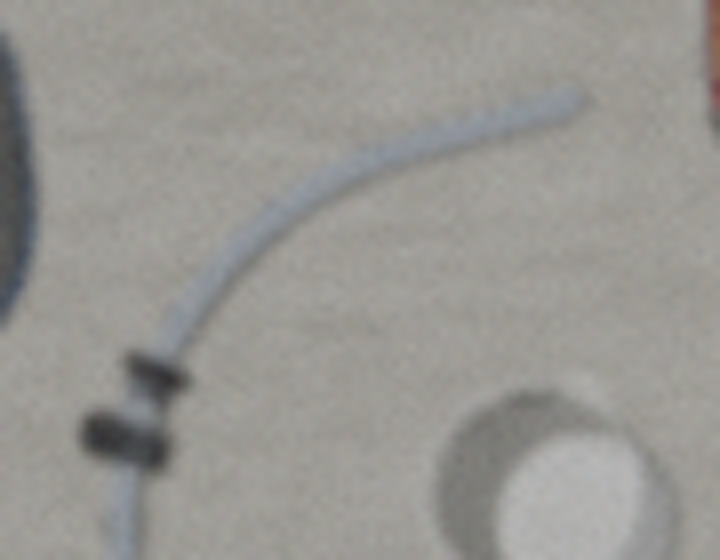

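View pics/sg.png

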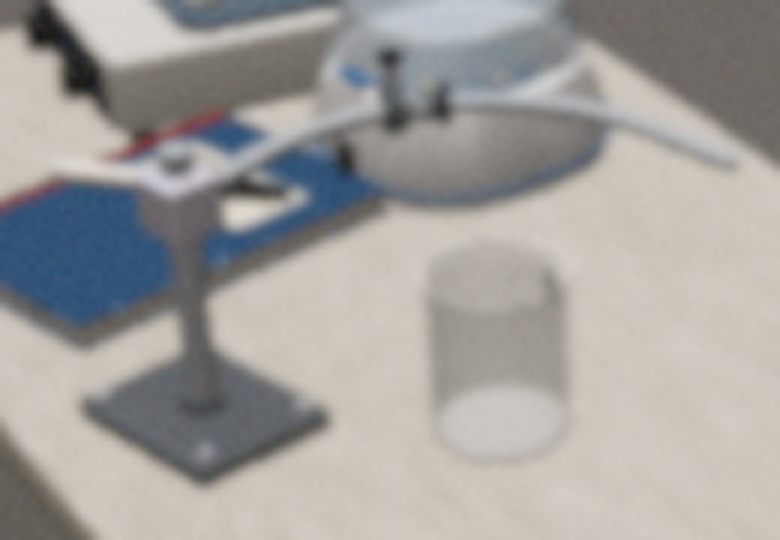

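Run:
```python
from h import *
from scipy.optimize import least_squares
t=cv2.imread('pics/top0.png').astype(int)
s=cv2.imread('pics/side0.png').astype(int)
m=((t[:,:,0]-t[:,:,2])>4)
sub=np.zeros_like(m);sub[148:235,112:182]=1
m&=sub
n,l,st,c=cv2.connectedComponentsWithStats(m.astype(np.uint8))
for i in range(1,n):
    if st[i,4]>15: print(st[i],c[i])
vis=np.uint8(t);vis[m]=[0,0,255];crop(vis[:,:,::-1],105,140,90,100,6,'m.png')
ys,xs=np.nonzero(m);P=onz('top',np.c_[xs,ys],120)[:,:2]
def res(p,P):
    cx,cy,yaw=p;c,s_=np.cos(yaw),np.sin(yaw)
    d=(P-[cx,cy])@np.array([[c,-s_],[s_,c]])
    a=np.arctan2(d[:,0],-d[:,1]); e=np.hypot(d[:,0],d[:,1])-120
    e=np.where(d[:,0]<0,-d[:,1]-120,e)
    A=np.radians(100); e=np.where(a>A,d@np.array([np.sin(A),-np.cos(A)])-120,e)
    return e
f=least_squares(res,[P[:,0].mean()-60,P[:,1].mean()-60,1.8],args=(P,),loss='soft_l1',f_scale=2)
print(f.x,np.degrees(f.x[2]),np.sqrt(np.mean(f.fun**2)),len(P))
cx,cy,yaw=f.x;c,s_=np.cos(yaw),np.sin(yaw)
d=(P-[cx,cy])@np.array([[c,-s_],[s_,c]]); print('min x',np.sort(d[:,0])[:8])
tip=np.array([cx,cy,120])+np.array([-50*c+120*s_,-50*s_-120*c,0]);print('tip',tip,proj('top',tip),proj('side',tip))
# overlay on side
vs=np.uint8(s).copy()
k=6;big=cv2.resize(vs[115:205,130:260],None,fx=k,fy=k,interpolation=cv2.INTER_CUBIC)
for a in [*np.linspace(-50,0,6),]:
    pt=np.array([cx+a*c+120*s_,cy+a*s_-120*c,120]);u=(proj('side',pt)[0]-[130,115]+.5)*k;cv2.circle(big,tuple(np.int32(u)),2,(0,0,255),-1)
for a in np.radians(range(10,101,10)):
    x,y=120*np.sin(a),-120*np.cos(a)
    pt=np.array([cx+x*c-y*s_,cy+x*s_+y*c,120]);u=(proj('side',pt)[0]-[130,115]+.5)*k;cv2.circle(big,tuple(np.int32(u)),2,(0,0,255),-1)
cv2.imwrite('pics/ov.png',big)
```

```text
[124 151  53  36 192] [147.26041667 164.59375   ]
[119 187  11  48 154] [122.27272727 211.48701299]
[147 231  14   4  29] [155.06896552 233.06896552]
[486.85066751 129.28571341   1.91105408] 109.49533336702686 16.436343804519247 375
min x [-62.40484479 -61.56662455 -60.72900032 -60.0404686  -59.2033064
 -58.36673561 -57.53075173 -56.83905312]
tip [616.65741271 122.19988942 120.        ] [[171.14411613 152.09818495]] [[250.1151929  139.22052484]]
```

View pics/m.png

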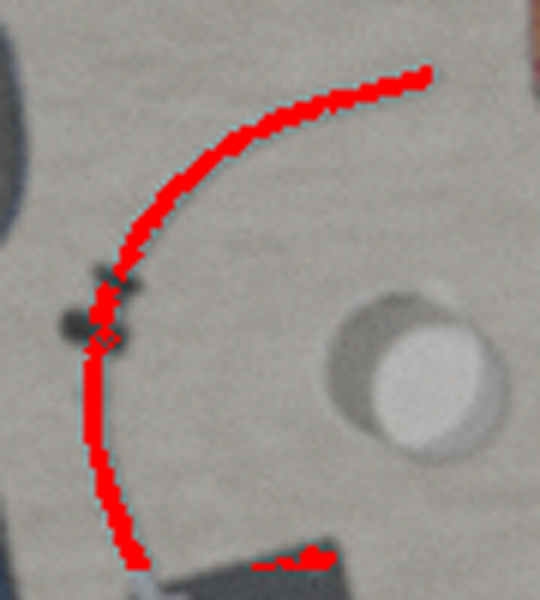

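View pics/ov.png

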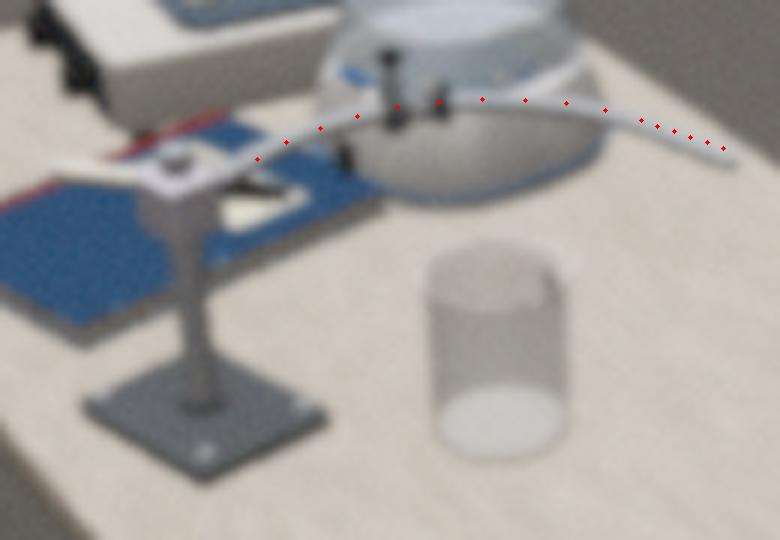

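```bash
cat >> h.py <<'E'
from scipy.optimize import least_squares
def res(p,P):
    cx,cy,yaw=p;c,s_=np.cos(yaw),np.sin(yaw)
    d=(P-[cx,cy])@np.array([[c,-s_],[s_,c]])
    a=np.arctan2(d[:,0],-d[:,1]); e=np.hypot(d[:,0],d[:,1])-120
    e=np.where((d[:,0]<0)&(d[:,1]<0),-d[:,1]-120,e)
    A=np.radians(100); e=np.where(a>A,d@np.array([np.sin(A),-np.cos(A)])-120,e)
    return e
def gp(p,x,y,z=120):
    c,s=np.cos(p[2]),np.sin(p[2]); return np.array([p[0]+x*c-y*s,p[1]+x*s+y*c,z])
E
python3 - <<'E'
from h import *
t=cv2.imread('pics/top0.png').astype(int)
s=cv2.imread('pics/side0.png').astype(int)
for th in (3,4,6):
    m=((t[:,:,0]-t[:,:,2])>th)
    sub=np.zeros_like(m);sub[148:186,112:182]=1;sub[198:232,112:140]=1
    m&=sub
    ys,xs=np.nonzero(m);P=onz('top',np.c_[xs,ys],120)[:,:2]
    f=least_squares(res,[486,150,1.85],args=(P,),loss='soft_l1',f_scale=2)
    p=f.x
    print(p,np.degrees(p[2]),np.sqrt(np.mean(f.fun**2)),len(P))
    c,s_=np.cos(p[2]),np.sin(p[2]);d=(P-p[:2])@np.array([[c,-s_],[s_,c]]);print('min x',np.sort(d[:,0])[:6])
vs=np.uint8(s)
k=6;big=cv2.resize(vs[115:205,130:260],None,fx=k,fy=k,interpolation=cv2.INTER_CUBIC)
for x,y in [(a,-120) for a in range(-50,1,10)]+[(120*np.sin(a),-120*np.cos(a)) for a in np.radians(range(10,101,10))]:
    u=(proj('side',gp(p,x,y))[0]-[130,115]+.5)*k;cv2.circle(big,tuple(np.int32(u)),2,(0,0,255),-1)
cv2.imwrite('pics/ov.png',big)
# stop angles, from top crop pixels
for u in [(157,377),(127,440)]:
    q=onz('top',[[(u[0]+.5)/8-.5+105,(u[1]+.5)/8-.5+140]],120)[0,:2]-p[:2]
    e=np.array([[c,s_],[-s_,c]])@q; print('stop',np.degrees(np.arctan2(e[0],-e[1])),np.hypot(*e))
# carriage: lens, tab
print(onz('top',[(325+315/10-.5,160+163/10-.5)],80))
# tab top centre tri: top crop tab ~ ; block top
g=(t.min(2)>150)&(t.max(2)<255)
E
```

```text
[487.36933335 129.9021366    1.8145454 ] 103.96579309169098 2.4644912037671505 325
min x [-53.04401908 -51.19992728 -50.60294627 -50.00629735 -48.75675026
 -48.16090195]
[487.49721743 129.81589179   1.81322471] 103.89012327479864 2.2938359278261733 299
min x [-50.92302895 -50.32939294 -49.73608538 -48.47892984 -47.88642749
 -47.29424871]
[487.61416168 129.64561327   8.0891293 ] 463.47296893497554 1.9724667766866726 252
min x [-49.25847953 -48.68361072 -46.81051257 -46.23677772 -45.66334352
 -44.36155794]
stop 54.705138738935425 118.88987901234533
stop 64.90981312152745 121.87564469587025
[[ 550.79310659 -346.82344287   80.        ]]
```

View pics/ov.png

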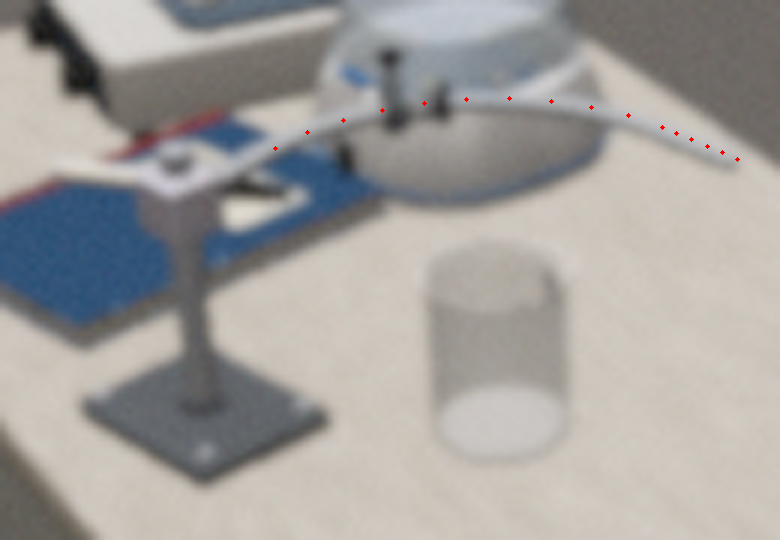

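Run:
```python
from h import *
t=cv2.imread('pics/top0.png').astype(int)
s=cv2.imread('pics/side0.png').astype(int)
out={}
def soft(im,box,bg,fg=45):
    x0,y0,x1,y1=box; g=im[y0:y1,x0:x1].mean(2); w=np.clip((bg-g)/(bg-fg),0,1); w[w<.25]=0
    yy,xx=np.mgrid[y0:y1,x0:x1]; c=np.array([(w*xx).sum(),(w*yy).sum()])/w.sum()
    d=np.stack([xx-c[0],yy-c[1]],-1).reshape(-1,2);C=(d*w.reshape(-1,1)).T@d/w.sum();return c,w.sum(),C,np.round(w,1)
np.set_printoptions(linewidth=200)
print(t[168:196,340:366].mean(2).astype(int))
print(s[234:278,320:354].mean(2).astype(int))
```

```text
[[153 156 153 157 158 155 157 156 154 158 152 153 152 149 150 150 153 151 150 154 155 150 152 148 151 149]
 [152 154 151 155 155 152 155 154 155 153 149 153 159 152 155 151 152 153 152 150 151 150 147 145 149 149]
 [155 149 152 152 154 151 153 150 150 151 150 150 156 158 153 153 151 153 151 147 150 146 146 147 147 148]
 [149 148 150 148 151 152 155 153 152 143 140 141 152 144 140 146 153 154 151 150 152 149 148 149 147 148]
 [153 151 154 149 152 149 156 153 147 136 124 134 135 116 107 117 136 139 141 150 152 150 149 152 149 149]
 [149 152 152 149 155 152 160 148 139 123 115 119 101  75  71  82  92 109 119 133 142 150 150 148 148 153]
 [155 152 152 154 153 156 155 141 126 117 103  89  74  64  60  64  63  72  83  99 118 133 150 154 155 157]
 [149 152 156 153 154 154 145 129 124 119  96  71  61  64  58  64  62  57  57  69  89 114 134 152 155 156]
 [154 151 152 150 157 148 136 128 136 133  94  62  64  66  63  61  61  60  61  59  76 106 141 149 153 155]
 [152 152 150 145 149 143 128 124 148 142 105  75  75  73  67  53  56  58  59  64  88 125 146 156 157 154]
 [146 147 149 150 148 136 113 
[... 1388 characters left out ...]
99  87  80  98 133 151 156 152 153 155 150 156 153 151 156 152 154 155 156 153]
 [154 154 157 157 151 140 134 125 116 126 148 155 157 157 151 153 156 153 150 153 154 156 150 154 151 158]
 [153 157 158 156 156 156 151 149 144 154 156 160 157 157 156 155 156 155 158 157 155 159 154 153 156 155]
 [155 153 157 155 158 158 161 159 160 161 161 160 158 155 155 160 157 155 156 156 161 156 161 154 154 159]
 [155 154 155 156 160 159 159 159 158 163 161 158 158 155 157 155 158 158 156 155 158 156 155 157 155 156]]
[[193 196 198 ... 119 120 124]
 [190 192 196 ... 116 119 119]
 [192 191 191 ... 116 115 118]
 ...
 [202 201 199 ... 198 196 196]
 [202 201 202 ... 197 195 195]
 [200 200 201 ... 199 198 196]]
```

Run:
```python
from h import *
t=cv2.imread('pics/top0.png').astype(int)
s=cv2.imread('pics/side0.png').astype(int)
def blob(im,box,th):
    x0,y0,x1,y1=box; g=np.uint8(im.mean(2)[y0:y1,x0:x1]); g=cv2.resize(g,None,fx=8,fy=8,interpolation=cv2.INTER_CUBIC)
    n,l,st,c=cv2.connectedComponentsWithStats(np.uint8(g<th)); i=1+np.argmax(st[1:,4])
    ct=cv2.findContours(np.uint8(l==i),0,2)[0][0]
    f=lambda q:(np.array(q)+.5)/8-.5+[x0,y0]
    box=cv2.boxPoints(cv2.minAreaRect(ct)); return f(c[i]),f(box)
tc,tb=blob(t,(346,168,366,182),103)
sc,sb=blob(s,(330,234,350,257),105)
print(tc,tb,sc,sb)
T,e=tri(tc,sc);print('tab centre',T,e)
tl,lb=blob(t,(340,186,352,196),90)
sl,slb=blob(s,(318,262,332,276),105)
L,e=tri(tl,sl);print('lens',L,e,tl,sl)
w=onz('top',tb,80)
for i in range(4):
    d=w[(i+1)%4]-w[i];print(np.linalg.norm(d),np.degrees(np.arctan2(d[1],d[0])))
for n,q,z in(('top',tc,74),('side',sc,74),('top',tl,13.5),('side',sl,13.5)): print(n,onz(n,[q],z))
```

```text
[355.28182258 176.00559677] [[348.80075312 176.95832253]
 [351.35336924 170.73631835]
 [361.40788651 174.86124802]
 [358.85527039 181.08325195]] [342.15836612 245.80400572] [[336.5625 238.5625]
 [349.4375 238.5625]
 [349.4375 254.9375]
 [336.5625 254.9375]]
tab centre [ 552.11644931 -346.74889511   74.1370689 ] 1.343706524109325
lens [ 529.70105221 -336.01738487   11.71999738] 2.9780691142355797 [347.11782232 188.23219122] [327.69073761 269.19711899]
18.004765838778283 -25.59314209003997
28.023935961316596 -114.41842373062038
17.995783833653455 154.1253966715206
27.935742715922576 65.60415673470882
top [[ 551.55734445 -346.39662579   74.        ]]
side [[ 552.97384094 -346.77875608   74.        ]]
top [[ 530.69149782 -336.43609691   13.5       ]]
side [[ 526.69872649 -337.13461054   13.5       ]]
```

Run:
```python
from h import *
s=cv2.imread('pics/side0.png')[:,:,::-1];t=cv2.imread('pics/top0.png')[:,:,::-1]
crop(s,330,180,130,120,6,'bx.png');crop(t,320,100,110,80,7,'bt.png')
print(onz('side',[(349,258),(400,290)],0))
```

```text
[[ 6.04559935e+02 -3.22516162e+02  1.13686838e-13]
 [ 6.23920754e+02 -4.65922398e+02  0.00000000e+00]]
```

View pics/bx.png

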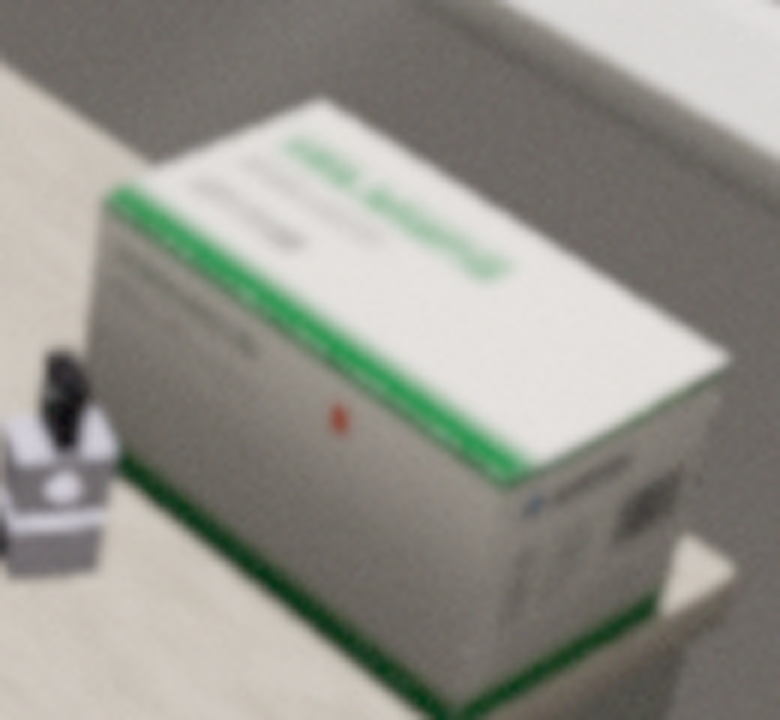

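View pics/bt.png

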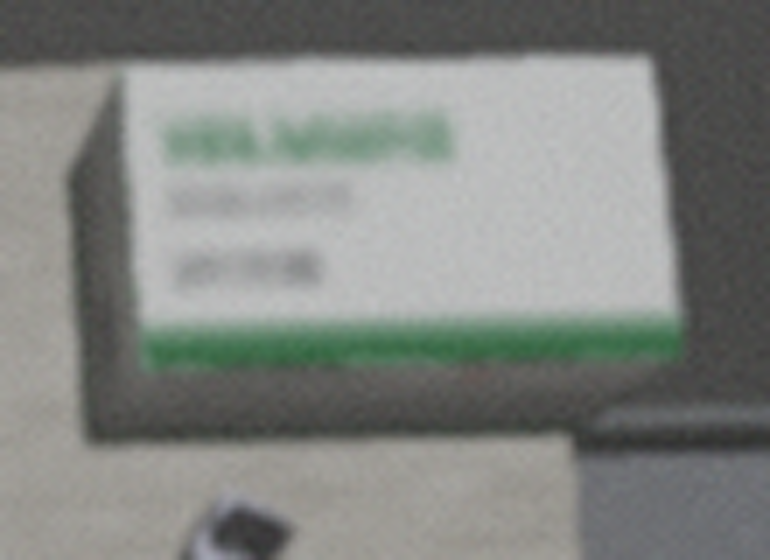

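Run:
```python
from h import *
f=lambda u,o,k:[(u[0]+.5)/k-.5+o[0],(u[1]+.5)/k-.5+o[1]]
T=lambda u:f(u,(320,100),7); S=lambda u:f(u,(330,180),6)
print('bottom front top-view',onz('top',[T((88,440)),T((575,436))],0), onz('side',[S((118,468)),S((455,714))],0))
print('top left front',tri(T((145,366)),S((105,205))))
print('top right front',tri(T((683,358)),S((510,484))))
```

```text
bottom front top-view [[ 607.59749254 -302.10672694    0.        ]
 [ 604.45946449 -500.91992956    0.        ]] [[ 606.06930789 -321.69706179    0.        ]
 [ 614.00829228 -491.17028306    0.        ]]
top left front (array([ 604.67262691, -301.83334727,  113.25507134]), np.float64(4.0257734191510055))
top right front (array([ 603.57134864, -500.06362537,  116.19484702]), np.float64(1.8186965456679147))
```

```bash
cat >> h.py <<'E'
def delta(pos,yaw,pitchroll=(np.pi,0)):
    st=r.sense(); A=R.from_euler('xyz',st['tcp_rot']); B=R.from_euler('xyz',[pitchroll[0],pitchroll[1],np.radians(yaw)])
    d=A.inv().apply(np.array(pos)-st['eef_pos'])/10; w=np.degrees((A.inv()*B).as_rotvec())
    print('t %.2f'%st['clock'],'at',np.round(st['eef_pos'],1),np.round(np.degrees(st['tcp_rot']),1),'F',np.round(st['contact_force'],1),'M',np.round(st['wrist_torque'],2),'op %.3f'%st['opening'])
    print('delta cm',np.round(d,2),'rot',np.round(w,2))
E
python3 -c "
from h import *
delta((552,-346.7,200),65)"
```

```text
t 0.10 at [204.  590.3 230.6] [-179.9    0.   160.9] F [ 0.2 -0.5  0.2] M [-0.03 -0.04  0.06] op 1.002
delta cm [-63.5  -77.19   3.16] rot [-5.000e-02  6.000e-02  9.593e+01]
```

jog_arm:
  series:
    - [[-63.5,-77.2,0,0,0,95.9,4],[-63.5,-77.2,0,0,0,95.9,4],[-63.5,-77.2,0,0,0,95.9,4],[-63.5,-77.2,0,0,0,95.9,4],[-63.5,-77.2,0,0,0,95.9,4]]
  newtons: 30

```text
clock: 0.72
eef_pos: [313.2, 295.8, 231.2]
tcp_rot: [3.141, 0.0, 1.866]
contact_force: [0.3, 0.8, -0.3]
opening: 0.472
```

```bash
python3 -c "
from h import *
delta((552,-346.7,220),65)"
```

```text
t 0.72 at [313.2 295.8 231.2] [180.    0.  106.9] F [ 0.3  0.8 -0.3] M [-0.02 -0.01 -0.  ] op 0.472
delta cm [-68.42   4.18   1.13] rot [1.00e-02 1.00e-02 4.19e+01]
```

jog_arm:
  series:
    - [[-68.4,4.2,1,0,0,41.9,4],[-68.4,4.2,1,0,0,41.9,4],[-68.4,4.2,1,0,0,41.9,4],[-68.4,4.2,1,0,0,41.9,4],[-68.4,4.2,1,0,0,41.9,4]]

```text
clock: 1.35
eef_pos: [423.9, 3.4, 226.8]
tcp_rot: [3.141, -0.0, 1.137]
contact_force: [0.7, 0.8, 1.3]
opening: 0.462
```

```bash
python3 -c "
from h import *
delta((552,-346.7,200),65)"
```

```text
t 1.35 at [423.9   3.4 226.8] [180.   -0.   65.2] F [0.7 0.8 1.3] M [ 0.02 -0.06 -0.03] op 0.462
delta cm [-26.4   26.33   2.69] rot [ 0.03 -0.02  0.17]
```

jog_arm:
  series:
    - [[-26,26,2.5,0,0,0,4],[-26,26,2.5,0,0,0,4],[-26,26,2.5,0,0,0,4],[-26,26,2.5,0,0,0,4],[-26,26,2.5,0,0,0,4]]

```text
clock: 1.98
eef_pos: [532.1, -288.9, 205.1]
tcp_rot: [-3.141, -0.0, 1.14]
contact_force: [0.8, 0.4, 0.5]
opening: 0.472
```

jog_arm:
  series:
    - [[-6,6,0.5,0,0,0,4],[-6,6,0.5,0,0,0,4],[-6,6,0.5,0,0,0,4]]

```text
clock: 2.35
eef_pos: [561.1, -367.7, 199.4]
tcp_rot: [-3.14, -0.0, 1.138]
contact_force: [-0.0, -0.4, -0.2]
opening: 0.469
```

```bash
python3 -c "
from h import *
delta((552,-346.7,130),65)
t=r.grab_frame('top');s=r.grab_frame('side');crop(t,310,140,90,70,8,'t1.png');crop(s,290,180,100,110,6,'s1.png')"
```

```text
t 2.35 at [ 561.1 -367.7  199.4] [-179.9   -0.    65.2] F [-0.  -0.4 -0.2] M [ 0.04 -0.    0.02] op 0.469
delta cm [ 1.53 -1.7   6.95] rot [-0.06 -0.01  0.21]
```

View pics/t1.png

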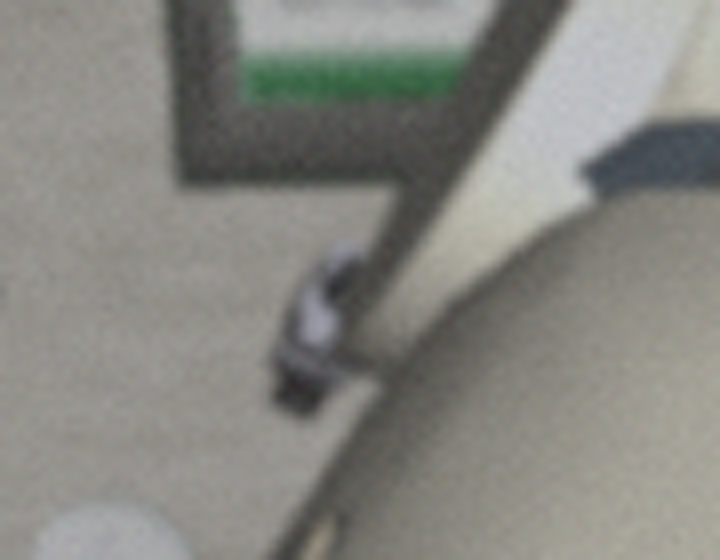

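View pics/s1.png

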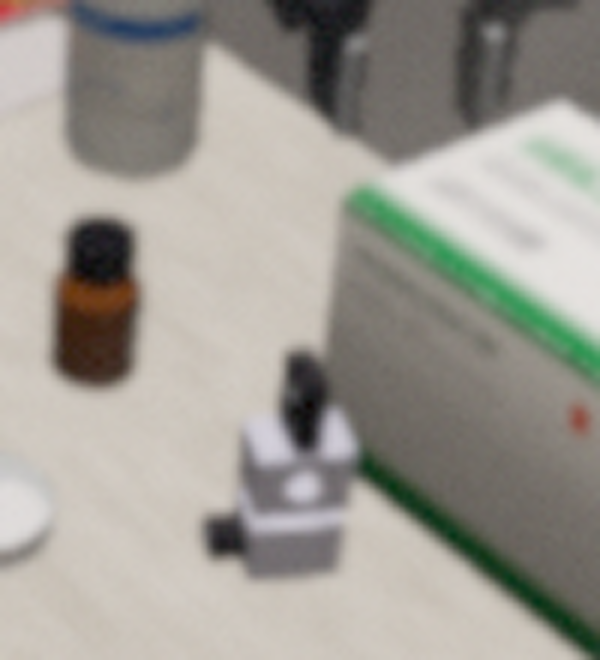

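jog_arm:
  series:
    - [[1.5,-1.7,3,0,0,0.2,4],[1.5,-1.7,7,0,0,0.2,4],[1.5,-1.7,7,0,0,0.2,4],[1.5,-1.7,7,0,0,0.2,4]]

```text
clock: 2.95
eef_pos: [552.8, -345.5, 132.1]
tcp_rot: [3.14, 0.0, 1.137]
contact_force: [0.1, 0.8, 0.0]
opening: 0.469
```

```bash
python3 -c "
from h import *
delta((552,-346.7,62),65)
s=r.grab_frame('side');crop(s,290,180,100,110,6,'s2.png')"
```

```text
t 2.95 at [ 552.8 -345.5  132.1] [179.9   0.   65.2] F [0.1 0.8 0. ] M [-0.01  0.04 -0.  ] op 0.469
delta cm [-0.14 -0.03  7.01] rot [0.08 0.01 0.16]
```

View pics/s2.png

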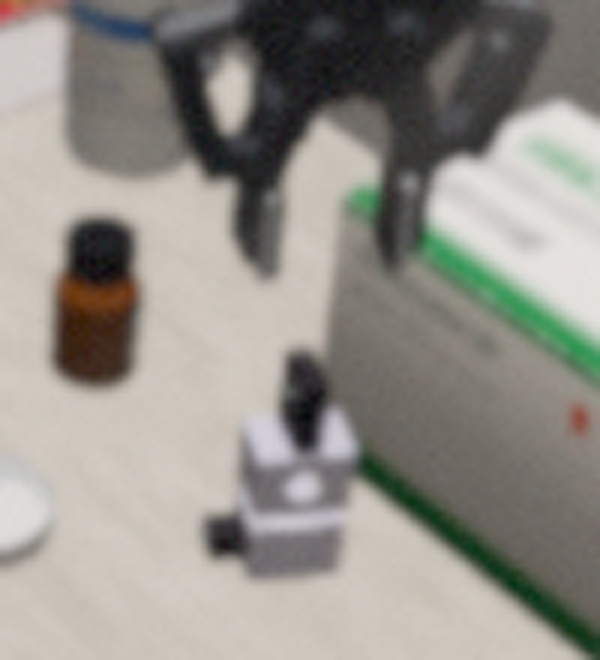

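jog_arm:
  series:
    - [[-0.1,0,2,0,0,0.2,2.6],[-0.1,0,3,0,0,0.2,2.6],[-0.1,0,3,0,0,0.2,2.6]]

```text
clock: 3.38
eef_pos: [550.9, -346.2, 99.1]
tcp_rot: [-3.139, -0.0, 1.133]
contact_force: [-0.2, 0.1, 1.5]
opening: 0.303
```

```bash
python3 -c "
from h import *
delta((552,-346.7,66),65)
s=r.grab_frame('side');crop(s,290,180,100,110,6,'s3.png')"
```

```text
t 3.38 at [ 550.9 -346.2   99.1] [-179.9   -0.    64.9] F [-0.2  0.1  1.5] M [ 0.06 -0.01 -0.07] op 0.303
delta cm [0.   0.13 3.31] rot [-0.14 -0.02 -0.09]
```

View pics/s3.png

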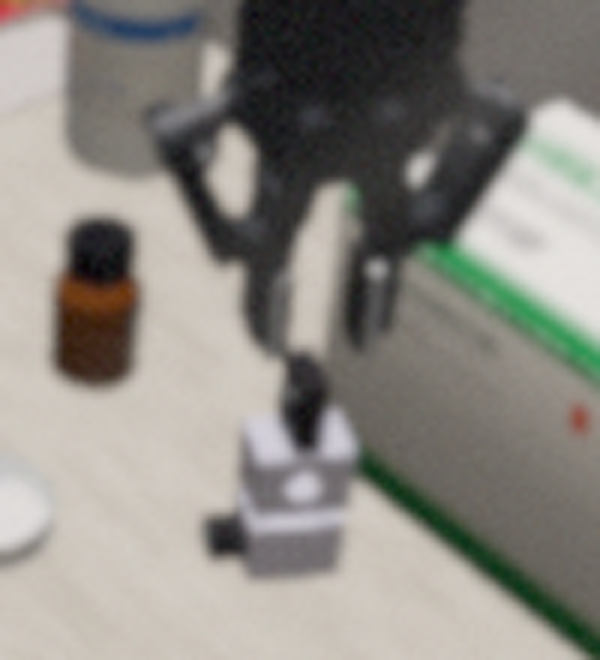

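jog_arm:
  series:
    - [[0,0,1.5,0,0,0,2.6],[0,0,2.5,0,0,0,2.6],[0,0,3.3,0,0,0,2.6],[0,0,3.3,0,0,0,2.6]]

```text
clock: 3.92
eef_pos: [551.2, -346.3, 66.6]
tcp_rot: [-3.14, -0.0, 1.133]
contact_force: [-0.1, -0.3, -0.5]
opening: 0.302
```

```bash
python3 -c "
from h import *
delta((552,-346.7,66),65)
s=r.grab_frame('side');crop(s,290,180,100,110,6,'s4.png')"
```

```text
t 3.92 at [ 551.2 -346.3   66.6] [-179.9   -0.    64.9] F [-0.1 -0.3 -0.5] M [ 0.01  0.02 -0.01] op 0.302
delta cm [-0.    0.09  0.06] rot [-0.09 -0.01 -0.08]
```

View pics/s4.png

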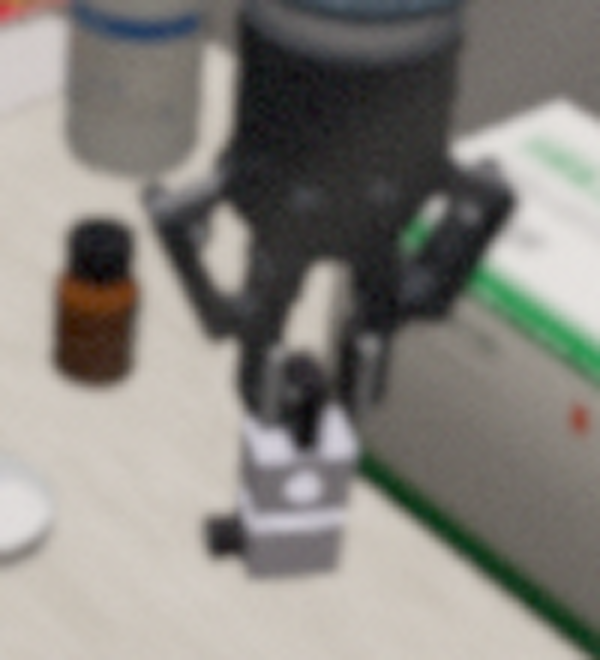

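jog_arm:
  series:
    - [[0,-0.2,0,0,0,0,2.6],[0,-0.2,0,0,0,0,0.8],[0,-0.2,0,0,0,0,0.8],[0,-0.2,0,0,0,0,0.8],[0,-0.2,0,0,0,0,0.8]]
  newtons: 30

```text
clock: 4.6
eef_pos: [550.0, -345.9, 68.0]
tcp_rot: [3.141, 0.0, 1.133]
contact_force: [-1.7, 0.7, 5.4]
opening: 0.13
```

```bash
python3 -c "
from h import *
delta((552,-346.7,66),65)
s=r.grab_frame('side');crop(s,290,180,100,110,6,'s5.png')"
```

```text
t 4.60 at [ 550.  -345.9   68. ] [180.    0.   64.9] F [-1.7  0.7  5.4] M [ 0.13  0.33 -0.  ] op 0.130
delta cm [0.01 0.22 0.2 ] rot [ 0.02  0.01 -0.08]
```

View pics/s5.png

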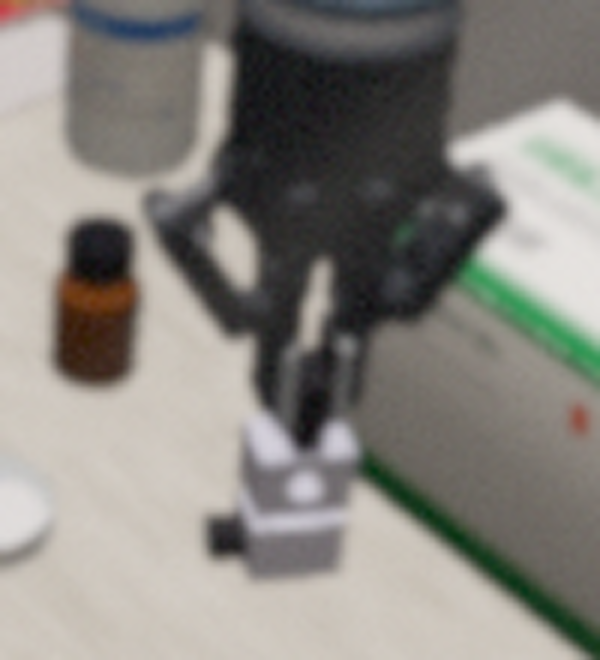

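jog_arm:
  series:
    - [[0,0,-2,0,0,0,0.8],[0,0,-6,0,0,0,0.8],[0,0,-11,0,0,0,0.8],[0,0,-16,0,0,0,0.8]]

```text
clock: 5.15
eef_pos: [549.7, -345.6, 229.9]
tcp_rot: [3.141, -0.0, 1.133]
contact_force: [-0.0, -1.0, -2.6]
opening: 0.136
```

```bash
python3 -c "
from h import *
p=(487.5,129.8,np.radians(103.9))
q=gp(p,-95,-120,225);print(q)
delta(q,103.9)
s=r.grab_frame('side');crop(s,290,120,120,100,6,'s6.png')"
```

```text
[626.80764182  66.40929935 225.        ]
t 5.15 at [ 549.7 -345.6  229.9] [180.   -0.   64.9] F [-0.  -1.  -2.6] M [-0.05  0.02 -0.03] op 0.136
delta cm [ 40.59 -10.49   0.49] rot [ 2.000e-02  0.000e+00 -3.898e+01]
```

View pics/s6.png

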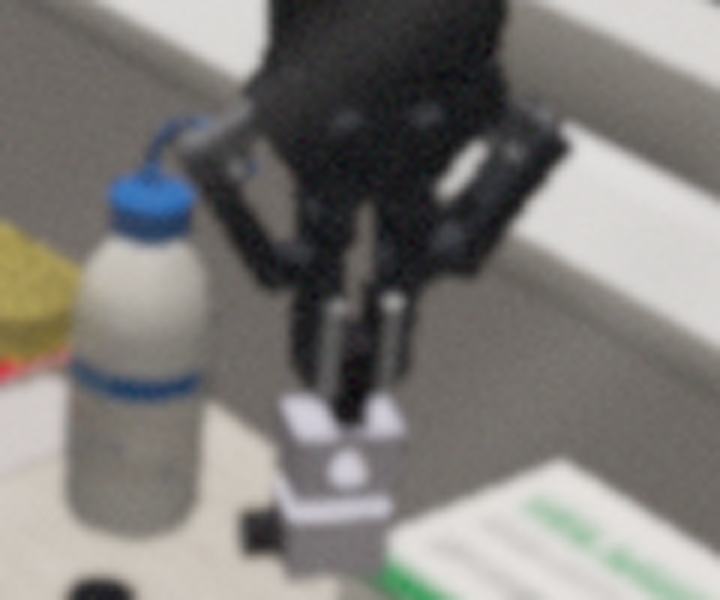

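```bash
python3 -c "
from h import *
print(tri((257,121),(315,155)), onz('top',[(258,135),(246,128)],100))
print(tri((236,124),(289,158)),onz('top',[(195,155),(240,157),(195,125)],30))
"
```

```text
(array([678.33347862, -94.16482049, 148.09013515]), np.float64(5.686807328029453)) [[660.60343148 -96.99730353 100.        ]
 [680.41108075 -66.59355327 100.        ]]
(array([664.1624475 , -32.87474378, 121.98877278]), np.float64(42.458931083850956)) [[632.0343188   76.86017492  30.        ]
 [622.45475803 -46.23536158  30.        ]
 [718.28200886  77.21222509  30.        ]]
```

```bash
python3 -c "
from h import *
delta((540,-40,228),90)"
```

```text
t 5.20 at [ 552.5 -347.4  237.5] [1.794e+02 1.000e-01 6.490e+01] F [ 2.4 -0.1  4. ] M [ 0.03 -0.21  0.01] op 0.129
delta cm [ 27.31 -14.17   0.78] rot [  0.53   0.19 -25.08]
```

jog_arm:
  series:
    - [[27.3,-14.2,0,0,0,-25,0.8],[27.3,-14.2,0,0,0,-25,0.8],[27.3,-14.2,0,0,0,-25,0.8],[27.3,-14.2,0,0,0,-25,0.8],[27.3,-14.2,0,0,0,-25,0.8]]

```text
clock: 5.82
eef_pos: [536.7, -36.3, 228.4]
tcp_rot: [3.14, -0.0, 1.569]
contact_force: [1.1, 0.2, -1.7]
opening: 0.132
```

```bash
python3 -c "
from h import *
p=(487.5,129.8,np.radians(103.9))
q=gp(p,-95,-120,200);print(q)
delta(q,103.9)"
```

```text
[626.80764182  66.40929935 200.        ]
t 5.83 at [536.7 -36.3 228.4] [179.9  -0.   89.9] F [ 1.1  0.2 -1.7] M [ 0.01 -0.02  0.01] op 0.132
delta cm [10.28  9.    2.85] rot [  0.07   0.   -13.98]
```

jog_arm:
  series:
    - [[10,9,2.5,0,0,-14,0.8],[10,9,2.5,0,0,-14,0.8],[10,9,2.5,0,0,-14,0.8],[10,9,2.5,0,0,-14,0.8],[10,9,2.5,0,0,-14,0.8]]

```text
clock: 6.45
eef_pos: [626.4, 60.5, 202.9]
tcp_rot: [-3.141, 0.0, 1.813]
contact_force: [-0.2, -1.3, -2.8]
opening: 0.132
```

```bash
python3 -c "
from h import *
p=(487.5,129.8,np.radians(103.9))
q=gp(p,-95,-120,143);print(q)
delta(q,103.9)
t=r.grab_frame('top');s=r.grab_frame('side');crop(t,100,110,130,100,6,'t7.png');crop(s,180,60,130,100,6,'s7.png')"
```

```text
[626.80764182  66.40929935 143.        ]
t 6.45 at [626.4  60.5 202.9] [-180.     0.   103.9] F [-0.2 -1.3 -2.8] M [-0.01  0.06 -0.03] op 0.132
delta cm [0.56 0.19 5.99] rot [-0.02  0.01 -0.04]
```

View pics/t7.png

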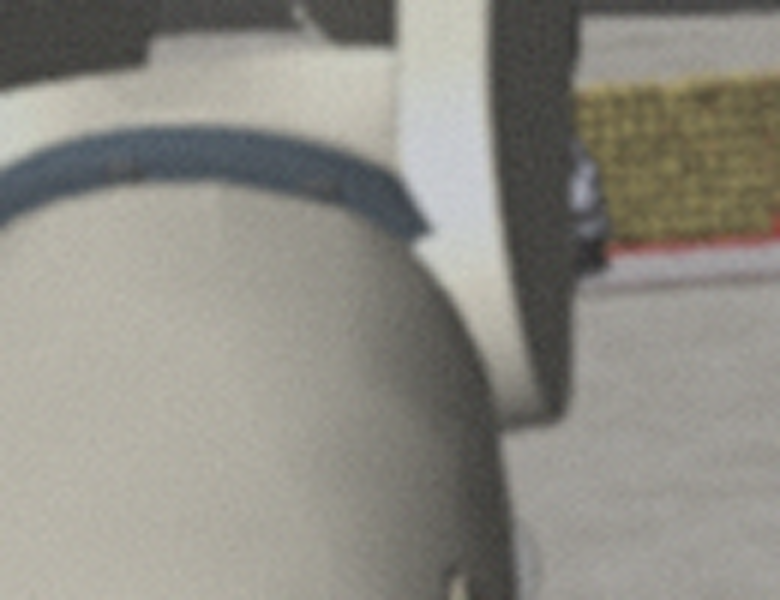

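View pics/s7.png

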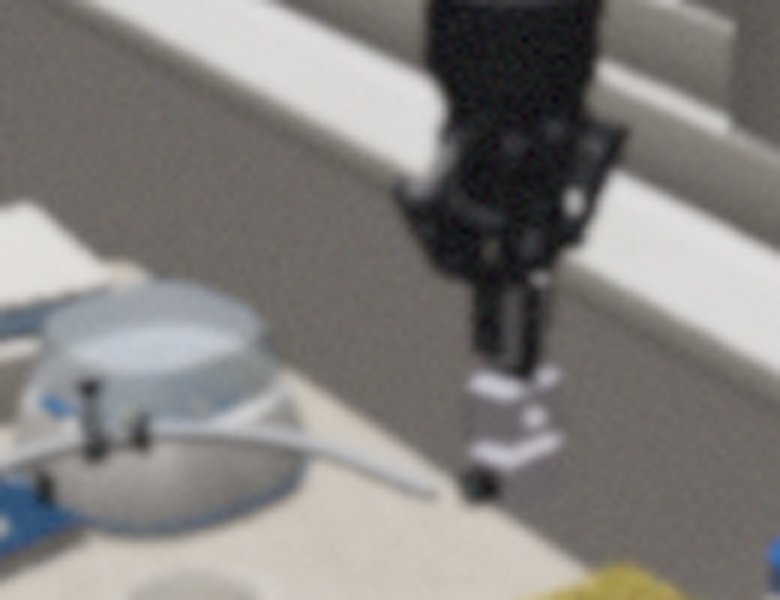

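jog_arm:
  series:
    - [[0,0.2,3,0,0,0,0.8],[0,0.2,6,0,0,0,0.8],[0,0.2,6,0,0,0,0.8],[0,0.2,6,0,0,0,0.8]]

```text
clock: 7.05
eef_pos: [629.4, 61.5, 143.7]
tcp_rot: [3.141, 0.0, 1.813]
contact_force: [0.5, 0.0, -2.3]
opening: 0.136
```

Run:
```python
from h import *
p=(487.5,129.8,np.radians(103.9))
q=gp(p,-95,-120,143);print(q)
delta(q,103.9)
s=r.grab_frame('side');cv2.imwrite('pics/side8.png',s[:,:,::-1]);st=r.sense()
k=10;x0,y0=235,110
big=cv2.resize(s[y0:y0+55,x0:x0+75,::-1],None,fx=k,fy=k,interpolation=cv2.INTER_CUBIC)
def dot(P,col):
    u=(proj('side',P)[0]-[x0,y0]+.5)*k;cv2.circle(big,tuple(np.int32(u)),3,col,-1)
for x in range(-60,11,10): dot(gp(p,x,-120),(0,0,255))
T=st['eef_pos'];Y=st['tcp_rot'][2];ux=np.array([np.cos(Y),np.sin(Y),0]);uy=np.array([-np.sin(Y),np.cos(Y),0]);uz=np.array([0,0,1])
B=T-23*uz
dot(B-13*ux,(0,255,0))
for a in(-18,18):
    for z in(-45,13):
        dot(B-13*ux+a*uy+z*uz,(0,255,0))
dot(B+31*uy-31.5*uz,(255,255,0))
cv2.imwrite('pics/s8.png',big)
```

```text
[626.80764182  66.40929935 143.        ]
t 7.05 at [629.4  61.5 143.7] [179.9   0.  103.9] F [ 0.5  0.  -2.3] M [-0.01  0.03  0.  ] op 0.136
delta cm [ 0.53 -0.14  0.07] rot [ 0.05  0.01 -0.03]
```

View pics/s8.png

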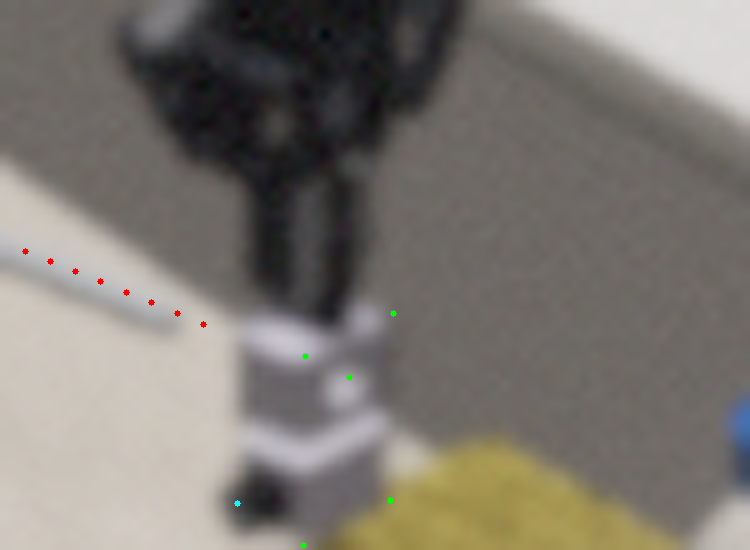

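Run:
```python
from h import *
s=cv2.imread('pics/side0.png').astype(float)
np.set_printoptions(linewidth=220)
print(s[130:152,236:258].mean(2).astype(int))
```

```text
[[196 194 189 182 168 149 131 115 107 107 106 107 103 104 105 106 106 105 104 103 103 102]
 [198 198 195 192 186 176 159 141 120 113 106 106 106 104 104 103 105 102 105 105 104 104]
 [197 198 199 197 196 189 181 168 151 132 116 113 104 108 108 105 106 105 106 101 105 107]
 [197 198 198 197 198 196 194 188 177 160 144 124 114 105 105 107 107 105 103 105 104 103]
 [192 195 195 195 197 197 198 196 191 185 169 150 133 115 110 106 104 106 104 107 104 105]
 [180 186 191 192 195 196 197 198 197 195 188 177 162 141 120 109 104 106 103 106 106 107]
 [162 169 176 182 186 193 194 196 198 199 196 192 184 168 147 126 114 109 107 104 107 107]
 [165 163 163 166 173 181 187 190 193 197 198 197 194 187 172 153 133 119 110 106 104 105]
 [185 181 173 162 159 159 167 175 183 188 193 195 195 195 188 177 165 144 127 115 110 104]
 [195 194 190 181 173 161 156 160 167 174 181 187 190 195 195 191 184 172 154 135 121 110]
 [199 198 195 194 189 181 173 167 163 158 161 170 175 184 189 189 189 186 177 166 146 127]
 [198 197 200 196 195 193 192 187 180 170 161 156 158 166 172 176 179 188 192 188 175 154]
 [196 19
[... 202 characters left out ...]
8 198 200 199 198 196 194 193 189 188 188 194 195 198 199 199]
 [197 198 197 197 196 198 195 198 198 198 197 196 196 195 196 196 195 198 197 197 198 199]
 [197 197 195 197 198 194 197 197 198 197 198 198 197 196 196 195 195 197 196 198 197 198]
 [194 197 198 196 196 195 196 196 196 198 197 197 198 195 198 197 196 197 197 198 197 197]
 [196 196 197 196 196 196 196 198 197 195 196 196 197 199 197 196 195 197 197 199 199 198]
 [194 194 196 197 197 196 195 195 196 195 195 196 197 199 197 197 197 196 196 197 197 199]
 [194 196 196 196 198 196 195 196 194 194 196 195 196 198 198 198 196 198 195 196 198 197]
 [193 195 196 197 197 196 197 195 195 195 196 197 197 197 197 197 198 197 197 195 196 196]]
```

Run:
```python
from h import *
s=cv2.imread('pics/side0.png').astype(float)
np.set_printoptions(linewidth=220)
d=(s[:,:,0]-s[:,:,2]);print(d[130:148,232:258].astype(int))
sm=cv2.GaussianBlur(d,(0,0),.6)
pts=[]
for x in range(232,250):
    c=sm[125:147,x].copy(); y0=125
    # weight above background level, local bg = median of last rows
    yc=np.arange(125,147); w=np.clip(c-(-8),0,None); 
    # keep contiguous around max below boundary
    i=np.argmax(np.where(yc>127,c,-99)); pts.append((x,yc[i],c[i]))
print(pts)
```

```text
[[-16 -16 -16 -15 -16 -16 -16 -14 -16 -13 -12 -12 -11  -8 -10 -11  -8  -8  -9 -12 -10  -9 -11 -11  -9 -10]
 [-12 -13 -15 -14 -14 -17 -16 -15 -15 -15 -15 -12  -9  -9  -9  -7  -8  -9 -10 -10  -8 -10  -9  -8 -10 -10]
 [ -6  -8 -11 -14 -14 -14 -14 -15 -16 -16 -16 -14 -14 -11 -10  -8  -9 -10  -9 -10 -10  -9 -11 -12  -9  -8]
 [  1  -1  -3  -6  -9 -11 -13 -14 -15 -15 -14 -15 -15 -14 -13 -10 -10  -9  -9  -9  -9  -8  -9  -9  -9 -10]
 [  2   3   1  -1  -1  -3  -7  -8 -12 -13 -14 -15 -15 -13 -14 -13 -11 -11 -10 -11 -12 -12  -8  -9  -9  -7]
 [  1   0   0   2   2   1   0   0  -4  -6 -10 -12 -13 -16 -15 -14 -13 -14 -12 -10 -10  -9 -10 -11  -8 -10]
 [ -1  -7  -8  -6  -3   0   2   4   3  -1  -4  -7  -8 -10 -12 -13 -13 -15 -13 -11 -10  -8  -8  -9  -9 -11]
 [ -7 -12 -13 -14 -11  -9  -4   1   1   3   2   1  -2  -4  -6 -10 -12 -13 -13 -12 -11  -9 -11 -10 -11  -8]
 [-10 -14 -16 -15 -14 -16 -12 -10  -5  -1   1   2   1   1   0  -3  -7  -9 -11 -11 -12 -11 -10  -9  -9  -9]
 [-14 -15 -16 -17 -18 -17 -14 -15 -12  -9  -6  -5   0   2   2   1   0  -3  -5  -8 -12 -12 -13 -11 -12  -9]
 [-15 -16 -15 -17 -16 -17 -17 
[... 1103 characters left out ...]
37, np.int64(135), np.float64(0.03283529342181062)), (238, np.int64(136), np.float64(0.6360365547462227)), (239, np.int64(136), np.float64(2.1774404246209653)), (240, np.int64(136), np.float64(1.2158014373264971)), (241, np.int64(137), np.float64(1.2541289240279343)), (242, np.int64(137), np.float64(0.7527457056408423)), (243, np.int64(138), np.float64(0.4458026265623289)), (244, np.int64(138), np.float64(0.3369300703292157)), (245, np.int64(139), np.float64(0.1934107090733152)), (246, np.int64(139), np.float64(0.8609117680619665)), (247, np.int64(139), np.float64(0.2552935657325479)), (248, np.int64(140), np.float64(1.2416195777810621)), (249, np.int64(140), np.float64(0.6587397239828221))]
```

Run:
```python
from h import *
s=cv2.imread('pics/side0.png').astype(float)
d=(s[:,:,0]-s[:,:,2])+15.5
p=(487.5,129.8,np.radians(103.9))
U=[]
for x in range(233,250):
    yc=127+ (x-220)*0.5; ys=np.arange(int(yc)-3,int(yc)+5)
    w=np.clip(d[ys,x],0,None);w[w<3]=0; U.append((x,(w*ys).sum()/w.sum()))
U=np.array(U)
# predicted row at those columns
X=np.linspace(-52,20,300)
Q=np.array([proj('side',gp(p,x,-120) if x<=0 else gp(p,120*np.sin(x/120),-120*np.cos(x/120)))[0] for x in X])
o=np.argsort(Q[:,0]);pred=np.interp(U[:,0],Q[o,0],Q[o,1])
print(np.round(np.c_[U,pred,U[:,1]-pred],2))
W=onz('side',U,120)[:,:2]
c,s_=np.cos(p[2]),np.sin(p[2]);e=(W-np.array(p[:2]))@np.array([[c,-s_],[s_,c]]);print(np.round(e,1))
l=np.polyfit(e[:,0],e[:,1],1);print('line in guide frame',l)
# top
t=cv2.imread('pics/top0.png').astype(float);d=t[:,:,0]-t[:,:,2]
print('bg',np.median(d[140:150,150:180]),d[150:160,165:182].astype(int))
d=d-np.median(d[140:150,150:180]);V=[]
for x in range(155,177):
    yc=163-(x-150)*.35; ys=np.arange(int(yc)-4,int(yc)+6);w=np.clip(d[ys,x],0,None);w[w<3]=0;V.append((x,(w*ys).sum()/w.sum()))
W=onz('top',np.array(V),120)[:,:2];e=(W-np.array(p[:2]))@np.array([[c,-s_],[s_,c]]);print(np.round(e,1))
k=e[:,0]<2;print(np.polyfit(e[k,0],e[k,1],1))
```

```text
[[233.   134.2  133.8    0.4 ]
 [234.   134.16 133.8    0.36]
 [235.   134.53 134.02   0.51]
 [236.   134.89 134.33   0.56]
 [237.   135.13 134.67   0.46]
 [238.   135.75 135.02   0.73]
 [239.   135.95 135.41   0.55]
 [240.   136.46 135.81   0.65]
 [241.   136.91 136.22   0.68]
 [242.   137.21 136.64   0.58]
 [243.   137.56 137.05   0.51]
 [244.   137.93 137.46   0.47]
 [245.   138.23 137.87   0.36]
 [246.   138.86 138.29   0.57]
 [247.   139.17 138.7    0.47]
 [248.   139.85 139.11   0.74]
 [249.   140.02 139.52   0.5 ]]
[[  20.7 -114. ]
 [  18.8 -116.1]
 [  14.9 -116.3]
 [  11.  -116.6]
 [   7.8 -117.4]
 [   2.8 -116.4]
 [  -0.3 -117.4]
 [  -4.8 -116.9]
 [  -8.9 -116.8]
 [ -12.4 -117.3]
 [ -16.1 -117.6]
 [ -19.9 -117.8]
 [ -23.3 -118.3]
 [ -28.2 -117.3]
 [ -31.7 -117.8]
 [ -36.8 -116.5]
 [ -39.6 -117.7]]
line in guide frame [ 3.31784862e-02 -1.16673644e+02]
bg -8.0 [[ -4 -10  -6 -10  -7  -7  -8  -7  -8  -4  -1  -4  -6  -6 -11  -9 -10]
 [ -9  -7  -7  -7  -8  -7  -2  -3   2   3   6   5  -1  -8  -7  -6  -8]
 [ -6  -7  -5  -4   2   3   4   7   8  10  10  10   4  -4  -6 -12  -8]
 [ -2  
[... 199 characters left out ...]
9  -8]
 [ 11   5   7   4   0  -4  -4  -4  -9  -7  -7  -8  -8  -8  -8  -6  -6]
 [  0  -1  -3  -7  -3  -6  -7  -9  -8  -5 -10  -7 -12  -7  -6 -12  -9]
 [ -6  -8  -5  -5  -6  -8  -8  -6  -8  -8  -6  -8  -8  -7  -7  -7  -5]
 [ -7  -6  -8  -9  -8  -9  -8  -7  -8 -12 -11  -7  -8  -9  -7  -9  -6]]
[[   4.8 -119.2]
 [   2.2 -118.9]
 [  -0.5 -119.2]
 [  -3.  -118.6]
 [  -5.9 -119.9]
 [  -8.4 -119.4]
 [ -11.  -119.7]
 [ -13.7 -120. ]
 [ -16.2 -119.6]
 [ -18.9 -119.6]
 [ -21.6 -120.3]
 [ -24.1 -119.8]
 [ -26.4 -118.5]
 [ -29.3 -119.7]
 [ -32.  -119.9]
 [ -34.6 -120.1]
 [ -37.2 -120.2]
 [ -39.7 -119.7]
 [ -42.5 -120.2]
 [ -44.9 -119.6]
 [ -47.7 -120.1]
 [ -50.1 -119.6]]
[ 1.15833639e-02 -1.19389739e+02]
```

Run:
```python
from h import *
s=cv2.imread('pics/side8.png'); st=r.sense(); print(st['eef_pos'],st['tcp_rot'])
k=20;x0,y0=255,136
big=cv2.resize(s[y0:y0+30,x0:x0+22],None,fx=k,fy=k,interpolation=cv2.INTER_CUBIC)
T=np.array([629.4,61.5,143.7]);Y=1.813;ux=np.array([np.cos(Y),np.sin(Y),0]);uy=np.array([-np.sin(Y),np.cos(Y),0]);uz=np.array([0,0,1])
B=T-23*uz
def pp(a,b,c): return tuple(np.int32((proj('side',B+a*ux+b*uy+c*uz)[0]-[x0,y0]+.5)*k))
def ln(a,b): cv2.line(big,pp(*a),pp(*b),(0,255,0),1)
for z in(-45,13):
    q=[(-13,-18,z),(-13,18,z),(13,18,z),(13,-18,z)]
    for i in range(4): ln(q[i],q[(i+1)%4])
for a,b in((-13,-18),(-13,18),(13,18)): ln((a,b,-45),(a,b,13))
for b in (-6,6): ln((-12,b,13),(-12,b,45))
an=np.linspace(0,6.3,30)
for i in range(29): ln((-13,6.5*np.cos(an[i]),6.5*np.sin(an[i])),(-13,6.5*np.cos(an[i+1]),6.5*np.sin(an[i+1])))
for i in range(29): ln((9*np.cos(an[i]),31,-31.5+9*np.sin(an[i])),(9*np.cos(an[i+1]),31,-31.5+9*np.sin(an[i+1])))
cv2.imwrite('pics/s9.png',big)
```

```text
[629.6841709   61.74641182 143.9950261 ] [3.13993358e+00 2.61103800e-04 1.81321788e+00]
```

View pics/s9.png

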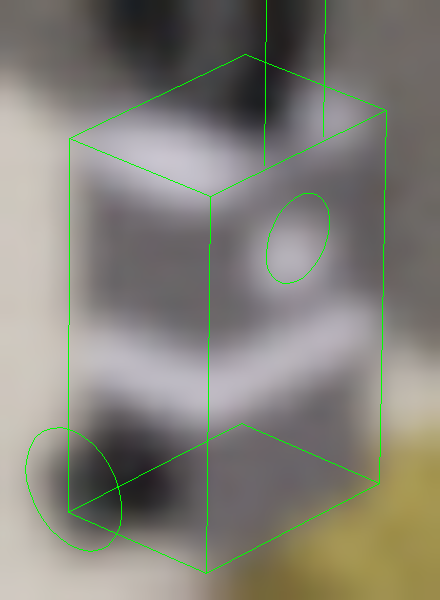

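Run:
```python
from h import *
p=(487.5,129.8,np.radians(103.9))
for x in(-74,):
    q=gp(p,x,-118.3,143);delta(q,104.3)
```

```text
t 7.10 at [629.7  61.7 144. ] [179.9   0.  103.9] F [-0.2  0.4 -2.6] M [-0.    0.02 -0.01] op 0.131
delta cm [ 2.62 -0.34  0.1 ] rot [ 0.1   0.02 -0.41]
```

jog_arm:
  series:
    - [[0,-0.34,0.1,0,0,-0.4,0.8],[2.6,-0.34,0.1,0,0,-0.4,0.8],[2.6,-0.34,0.1,0,0,-0.4,0.8],[2.6,-0.34,0.1,0,0,-0.4,0.8]]

```text
clock: 7.6
eef_pos: [619.7, 86.3, 142.0]
tcp_rot: [3.141, 0.0, 1.821]
contact_force: [0.3, -0.1, -3.1]
opening: 0.136
```

```bash
cat > v.py <<'E'
from h import *
import sys
p=(487.5,129.8,np.radians(103.9))
st=r.sense()
c,s_=np.cos(p[2]),np.sin(p[2])
e=(st['eef_pos'][:2]-np.array(p[:2]))@np.array([[c,-s_],[s_,c]])
a=np.degrees(np.arctan2(e[0],-e[1]))
print('guide xy',np.round(e,1),'z',round(st['eef_pos'][2],1),'rad',round(np.hypot(*e),1),'ang',round(a,1),'yaw',round(np.degrees(st['tcp_rot'][2])-103.9,1))
al=np.radians(st['tcp_rot'][2]*180/np.pi)
F=st['contact_force'];u=np.array([np.cos(al),np.sin(al)]);print('F along',round(F[:2]@u,1),'left',round(F[:2]@np.array([-u[1],u[0]]),1),'z',round(F[2],1),'M',np.round(st['wrist_torque'],2),'t',st['clock'],'op',round(st['opening'],3))
if len(sys.argv)>1:
    s=r.grab_frame('side');x0,y0,w,h,k=map(int,sys.argv[2:7]);crop(s,x0,y0,w,h,k,sys.argv[1]+'.png')
E
python3 v.py s10 215 105 75 60 10
```

```text
guide xy [ -74.  -117.9] z 142.0 rad 139.2 ang -32.1 yaw 0.5
F along -0.1 left -0.2 z -3.1 M [ 0.02  0.   -0.04] t 7.6 op 0.136
```

View pics/s10.png

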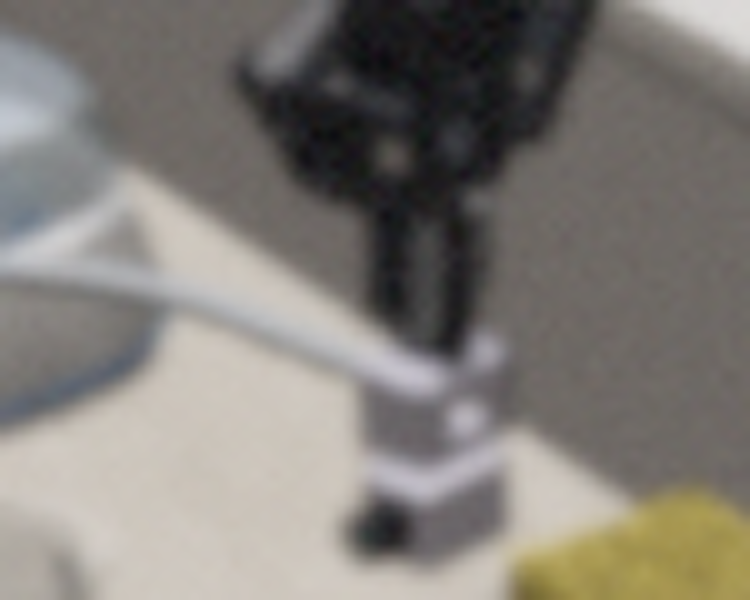

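jog_arm:
  series:
    - [[0.5,0,-0.1,0,0,0,0.8],[1.0,0,-0.1,0,0,0,0.8],[1.5,0,-0.1,0,0,0,0.8],[1.5,0,-0.1,0,0,0,0.8]]

```text
clock: 8.15
eef_pos: [615.7, 101.4, 142.5]
tcp_rot: [-3.141, -0.0, 1.821]
contact_force: [-0.5, 0.9, -2.6]
opening: 0.132
```

```bash
python3 v.py
```

```text
guide xy [ -58.3 -117.6] z 142.5 rad 131.3 ang -26.4 yaw 0.4
F along 1.0 left 0.3 z -2.6 M [ 0.02  0.02 -0.02] t 8.15 op 0.132
```

jog_arm:
  series:
    - [[0.4,0,0,0,0,0,0.8],[0.8,0,0,0,0,0,0.8],[1.2,0,0,0,0,0,0.8],[1.2,0,0,0,0,0,0.8]]

```text
clock: 8.65
eef_pos: [612.8, 112.9, 142.5]
tcp_rot: [-3.142, -0.0, 1.821]
contact_force: [0.4, -0.5, -2.3]
opening: 0.128
```

```bash
python3 v.py s11 205 100 75 60 10
```

```text
guide xy [ -46.5 -117.5] z 142.5 rad 126.4 ang -21.6 yaw 0.4
F along -0.6 left -0.2 z -2.3 M [-0.03  0.    0.01] t 8.65 op 0.128
```

View pics/s11.png

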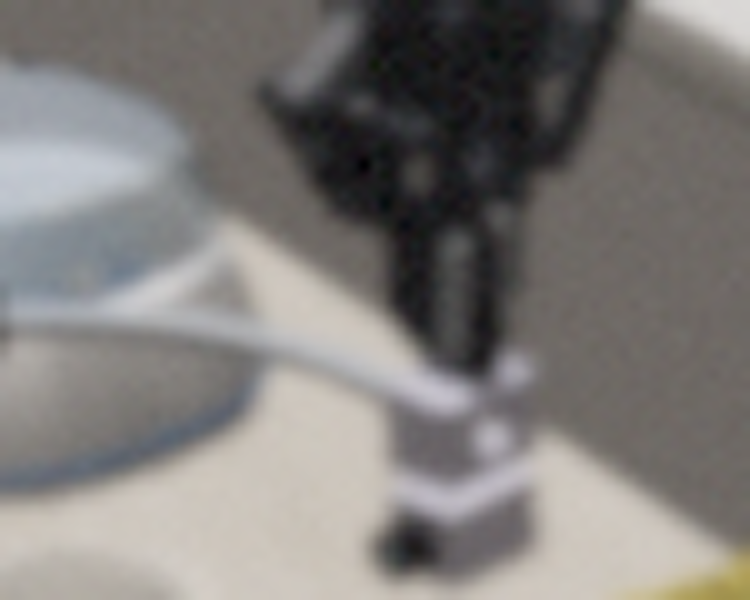

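jog_arm:
  series:
    - [[0.6,0,0,0,0,0,0.8],[1.2,0,0,0,0,0,0.8],[1.8,0,0,0,0,0,0.8],[2.4,0,0,0,0,0,0.8],[2.4,0,0,0,0,0,0.8]]

```text
clock: 9.32
eef_pos: [606.8, 136.4, 142.5]
tcp_rot: [-3.142, -0.0, 1.821]
contact_force: [-0.0, -0.5, -3.0]
opening: 0.128
```

```bash
python3 v.py
```

```text
guide xy [ -22.3 -117.4] z 142.5 rad 119.5 ang -10.7 yaw 0.5
F along -0.5 left 0.2 z -3.0 M [0.03 0.   0.04] t 9.325 op 0.128
```

jog_arm:
  series:
    - [[0,0.2,0,0,0,0,0.8],[0,0.2,0,0,0,0,0.8],[0,0.2,0,0,0,0,0.8]]

```text
clock: 9.7
eef_pos: [608.6, 136.3, 142.5]
tcp_rot: [-3.141, -0.0, 1.82]
contact_force: [-2.0, 0.0, -1.1]
opening: 0.131
```

```bash
python3 v.py
```

```text
guide xy [ -22.8 -119.1] z 142.5 rad 121.3 ang -10.9 yaw 0.4
F along 0.5 left 1.9 z -1.1 M [ 0.09  0.46 -0.01] t 9.7 op 0.131
```

jog_arm:
  series:
    - [[0,-0.4,0,0,0,0,0.8],[0,-0.4,0,0,0,0,0.8],[0,-0.4,0,0,0,0,0.8]]

```text
clock: 10.07
eef_pos: [605.7, 135.4, 142.9]
tcp_rot: [3.14, 0.0, 1.821]
contact_force: [3.1, -0.2, -1.8]
opening: 0.131
```

```bash
python3 v.py
```

```text
guide xy [ -23.  -116.1] z 142.9 rad 118.3 ang -11.2 yaw 0.4
F along -0.9 left -3.0 z -1.8 M [ 0.06 -0.62 -0.03] t 10.075 op 0.131
```

jog_arm:
  series:
    - [[0,0.2,0,0,0,0,0.8],[0.6,0.2,0,0,0,0,0.8],[1.2,0.2,0,0,0,0,0.8],[1.8,0.2,0,0,0,0,0.8],[1.8,0.2,0,0,0,0,0.8]]

```text
clock: 10.7
eef_pos: [602.2, 154.0, 142.5]
tcp_rot: [-3.141, -0.0, 1.822]
contact_force: [-0.1, 0.2, -2.5]
opening: 0.131
```

```bash
cat > w.py <<'E'
from h import *
import sys
G=(485.2,129.2,np.radians(104.0)); Z=142.8
def rows(angs,dr=0,dyaw=0):
    st=r.sense(); A=R.from_euler('xyz',st['tcp_rot'])
    for a in angs:
        t=np.radians(a); q=gp(G,(120+dr)*np.sin(t),-(120+dr)*np.cos(t),Z)
        B=R.from_euler('xyz',[np.pi,0,G[2]+t+np.radians(dyaw)])
        print(a,np.round(A.inv().apply(q-st['eef_pos'])/10,2),np.round(np.degrees((A.inv()*B).as_rotvec()),1))
E
sed -i "s/^p=.*/p=(485.2,129.2,np.radians(104.0))/; s/-103.9/-104.0/" v.py
python3 v.py; python3 -c "
from w import *
rows([0,4,8,12])"
```

```text
guide xy [  -4.3 -119.5] z 142.5 rad 119.6 ang -2.1 yaw 0.4
F along 0.2 left 0.1 z -2.5 M [ 0.04 -0.06 -0.  ] t 10.7 op 0.131
0 [ 0.43  0.05 -0.03] [-0.  -0.   0.4]
4 [ 1.27  0.03 -0.03] [-0.  -0.  -3.6]
8 [ 2.1  -0.06 -0.03] [-0.  -0.  -7.6]
12 [ 2.92 -0.2  -0.03] [ -0.   -0.  -11.6]
```

jog_arm:
  series:
    - [[0.4,0.05,0,0,0,0.4,0.8],[1.25,0.05,0,0,0,-3.6,0.8],[2.1,-0.05,0,0,0,-7.6,0.8],[2.1,-0.05,0,0,0,-7.6,0.8],[2.1,-0.05,0,0,0,-7.6,0.8]]

```text
clock: 11.32
eef_pos: [596.9, 173.4, 142.6]
tcp_rot: [3.142, 0.0, 1.952]
contact_force: [-0.3, -0.6, -2.2]
opening: 0.131
```

```bash
python3 v.py; python3 -c "
from w import *
rows([8,12,16,20])"
```

```text
guide xy [  15.8 -119.1] z 142.6 rad 120.1 ang 7.6 yaw 7.8
F along -0.5 left 0.5 z -2.2 M [-0.04  0.    0.01] t 11.325 op 0.131
8 [ 0.09 -0.01 -0.02] [ 0.   0.  -0.2]
12 [ 0.93 -0.04 -0.02] [ 0.   0.  -4.2]
16 [ 1.76 -0.13 -0.02] [ 0.   0.  -8.2]
20 [ 2.58 -0.28 -0.03] [  0.    0.  -12.2]
```

jog_arm:
  series:
    - [[0.95,-0.05,0,0,0,-4.2,0.8],[1.75,-0.15,0,0,0,-8.2,0.8],[2.6,-0.3,0,0,0,-12.2,0.8],[2.6,-0.3,0,0,0,-12.2,0.8],[2.6,-0.3,0,0,0,-12.2,0.8]]

```text
clock: 11.95
eef_pos: [584.6, 196.2, 142.6]
tcp_rot: [3.141, 0.0, 2.164]
contact_force: [-0.2, -0.1, -2.7]
opening: 0.129
```

```bash
python3 v.py; python3 -c "
from w import *
rows([20,24,28,32])"
```

```text
guide xy [  40.9 -112.6] z 142.6 rad 119.8 ang 20.0 yaw 20.0
F along 0.0 left 0.2 z -2.7 M [-0.03 -0.    0.02] t 11.95 op 0.129
20 [ 0.    0.02 -0.02] [ 0.  0. -0.]
24 [ 0.84 -0.01 -0.02] [ 0.  0. -4.]
28 [ 1.67 -0.1  -0.02] [ 0.  0. -8.]
32 [ 2.5  -0.24 -0.02] [  0.   0. -12.]
```

No contact at all; the fit is tracking well.

jog_arm:
  series:
    - [[0.85,0,0,0,0,-4,0.8],[1.65,-0.1,0,0,0,-8,0.8],[2.5,-0.25,0,0,0,-12,0.8],[2.5,-0.25,0,0,0,-12,0.8],[2.5,-0.25,0,0,0,-12,0.8]]

```text
clock: 12.58
eef_pos: [568.6, 215.5, 142.6]
tcp_rot: [3.141, 0.0, 2.373]
contact_force: [-0.1, -0.2, -2.9]
opening: 0.134
```

```bash
python3 v.py s12 170 95 75 60 10; python3 -c "
from w import *
rows([35,38,40])"
```

```text
guide xy [  63.6 -101.8] z 142.6 rad 120.0 ang 32.0 yaw 32.0
F along -0.1 left 0.2 z -2.9 M [-0.02  0.01 -0.03] t 12.575 op 0.134
35 [ 0.63 -0.01 -0.03] [ 0.  0. -3.]
38 [ 1.26 -0.06 -0.03] [ 0.  0. -6.]
40 [ 1.67 -0.11 -0.03] [ 0.  0. -8.]
```

View pics/s12.png

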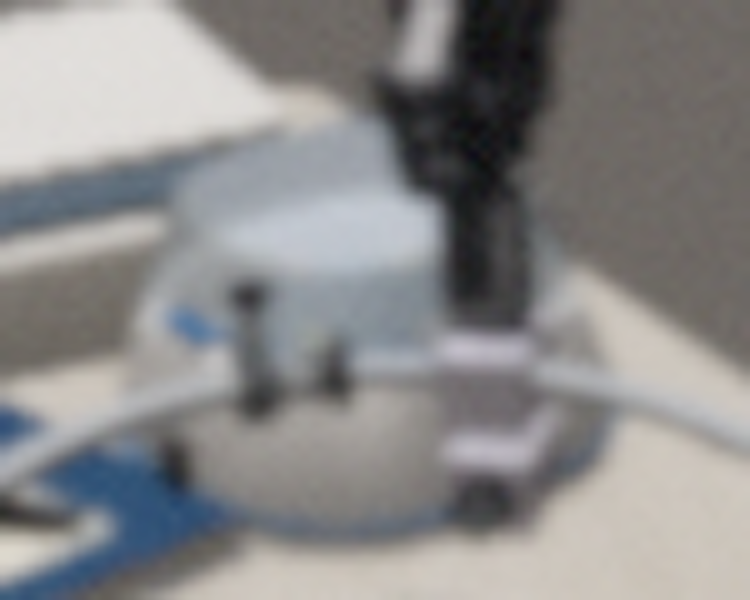

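jog_arm:
  series:
    - [[0.65,0,0,0,0,-3,0.8],[1.25,-0.05,0,0,0,-6,0.8],[1.65,-0.1,0,0,0,-8,0.8],[1.65,-0.1,0,0,0,-8,0.8],[1.65,-0.1,0,0,0,-8,0.8]]

```text
clock: 13.25
eef_pos: [555.8, 226.5, 142.6]
tcp_rot: [3.142, 0.0, 2.514]
contact_force: [0.2, 0.5, -2.8]
opening: 0.128
```

```bash
cat > f.py <<'E'
from h import *
fs=[]
for i in range(8):
    st=r.sense();a=st['tcp_rot'][2];F=st['contact_force'];u=np.array([np.cos(a),np.sin(a)]);fs.append([F[:2]@u,F[:2]@np.array([-u[1],u[0]]),F[2]]);im=r.grab_frame('side')
print('mean F along,left,z',np.round(np.mean(fs,0),2),'sd',np.round(np.std(fs,0),2))
E
python3 v.py s13 170 95 75 60 10; python3 f.py;python3 -c "
from w import *
rows([42,44,46,48])"
```

```text
guide xy [ 77.3 -92. ] z 142.6 rad 120.2 ang 40.0 yaw 40.1
F along 0.1 left -0.5 z -2.8 M [ 0.   -0.03 -0.06] t 13.25 op 0.128
mean F along,left,z [-0.04  0.14 -2.59] sd [0.37 0.59 0.59]
42 [ 0.4  -0.02 -0.03] [-0.  -0.  -1.9]
44 [ 0.81 -0.04 -0.03] [-0.  -0.  -3.9]
46 [ 1.23 -0.08 -0.03] [-0.  -0.  -5.9]
48 [ 1.65 -0.13 -0.03] [-0.  -0.  -7.9]
```

View pics/s13.png

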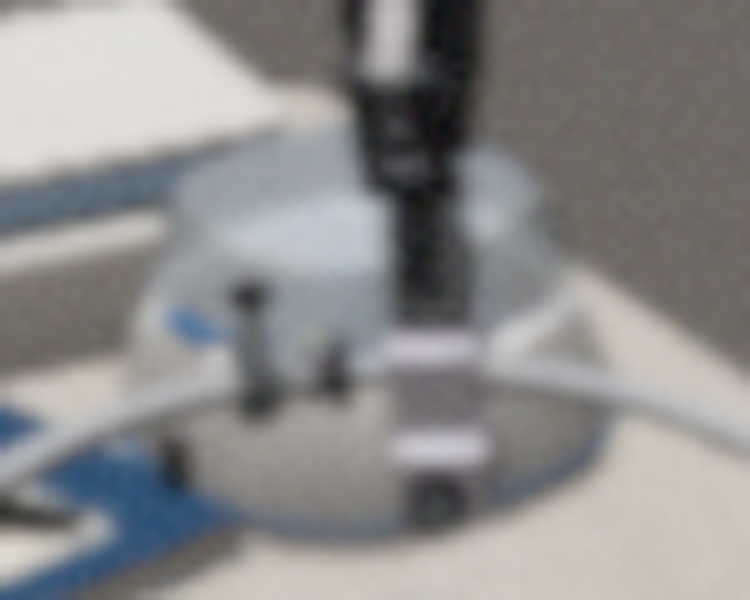

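jog_arm:
  series:
    - [[0.4,0,0,0,0,-2,0.8],[0.8,-0.05,0,0,0,-4,0.8],[1.05,-0.05,0,0,0,-5,0.8],[1.05,-0.05,0,0,0,-5,0.8]]

```text
clock: 14.2
eef_pos: [546.6, 232.5, 142.6]
tcp_rot: [3.142, 0.0, 2.603]
contact_force: [0.3, -0.2, -2.5]
opening: 0.132
```

```bash
python3 v.py s14 170 95 75 60 10; python3 f.py;python3 -c "
from w import *
rows([46,47,48,50])"
```

```text
guide xy [ 85.3 -84.6] z 142.6 rad 120.2 ang 45.3 yaw 45.2
F along -0.4 left 0.0 z -2.5 M [ 0.03 -0.06 -0.03] t 14.2 op 0.132
mean F along,left,z [-0.17  0.07 -2.58] sd [0.53 0.56 0.4 ]
46 [ 0.19 -0.01 -0.03] [-0.  -0.  -0.9]
47 [ 0.4  -0.02 -0.03] [-0.  -0.  -1.9]
48 [ 0.61 -0.02 -0.03] [-0.  -0.  -2.9]
50 [ 1.02 -0.05 -0.03] [-0.  -0.  -4.9]
```

View pics/s14.png

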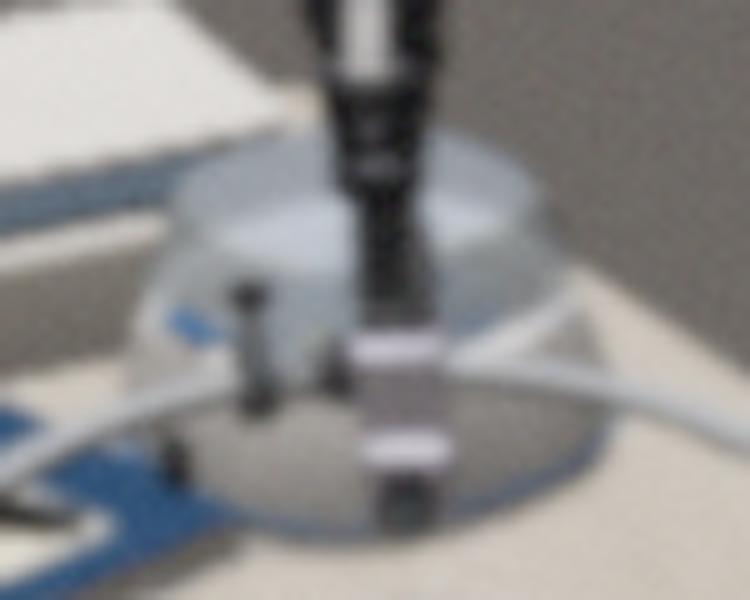

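jog_arm:
  series:
    - [[0.2,0,0,0,0,-0.9,0.8],[0.4,0,0,0,0,-1.9,0.8],[0.6,0,0,0,0,-2.9,0.8],[0.6,0,0,0,0,-2.9,0.8]]

```text
clock: 15.15
eef_pos: [541.8, 235.3, 142.6]
tcp_rot: [-3.142, 0.0, 2.654]
contact_force: [2.4, -1.3, -2.4]
opening: 0.134
```

```bash
python3 v.py s15 170 95 75 60 10; python3 f.py;python3 f.py;python3 -c "
from w import *
rows([47,48,49,50])"
```

```text
guide xy [ 89.3 -80.5] z 142.6 rad 120.2 ang 47.9 yaw 48.1
F along -2.7 left 0.1 z -2.4 M [-0.34 -0.41  0.07] t 15.15 op 0.134
mean F along,left,z [-2.39  0.42 -2.97] sd [0.62 0.35 0.48]
mean F along,left,z [-2.52  0.83 -2.88] sd [0.76 0.58 0.43]
47 [-0.21 -0.03 -0.03] [-0.  0.  1.]
48 [-0.   -0.03 -0.03] [-0.  0.  0.]
49 [ 0.21 -0.03 -0.03] [-0.  0. -1.]
50 [ 0.42 -0.03 -0.03] [-0.  0. -2.]
```

View pics/s15.png

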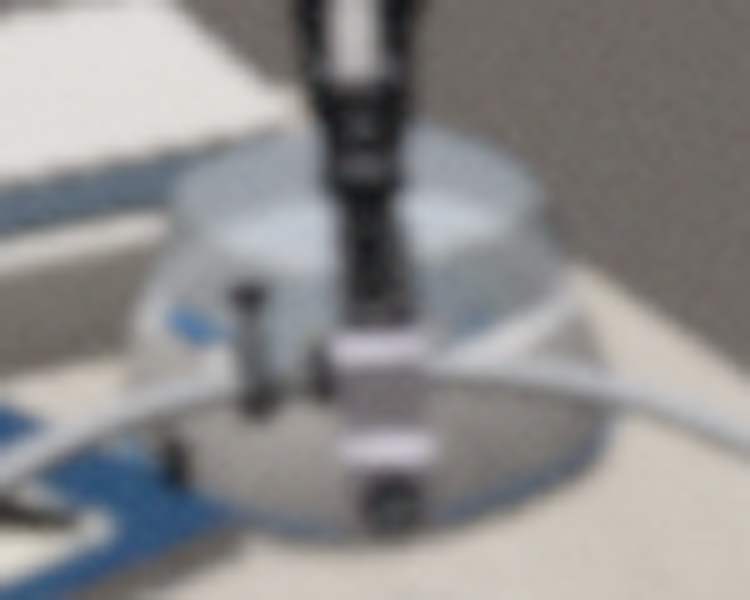

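jog_arm:
  series:
    - [[-0.37,0,0,0,0,1.8,0.8],[-0.37,0,0,0,0,1.8,0.8],[-0.37,0,0.1,0,0,1.8,0.8],[-0.37,0,0.1,0,0,1.8,0.8]]

```text
clock: 16.5
eef_pos: [545.0, 233.8, 141.9]
tcp_rot: [3.141, 0.0, 2.622]
contact_force: [-1.7, -1.6, 2.0]
opening: 0.133
```

```bash
python3 v.py; python3 f.py;python3 f.py
```

```text
guide xy [ 87.  -83.4] z 141.9 rad 120.5 ang 46.2 yaw 46.2
F along 0.7 left 2.2 z 2.0 M [-0.19  0.14  0.04] t 16.5 op 0.133
mean F along,left,z [0.24 1.09 4.11] sd [0.66 0.69 1.  ]
mean F along,left,z [0.57 1.01 5.62] sd [0.31 0.56 0.51]
```

jog_arm:
  series:
    - [[0,0,-0.06,0,0,0,0.8],[0,0,-0.06,0,0,0,0.8]]

```text
clock: 17.55
eef_pos: [545.0, 233.7, 141.9]
tcp_rot: [3.142, -0.0, 2.622]
contact_force: [1.3, -1.1, 1.1]
opening: 0.135
```

```bash
python3 v.py; python3 f.py;python3 f.py
```

```text
guide xy [ 86.9 -83.3] z 141.9 rad 120.4 ang 46.2 yaw 46.2
F along -1.7 left 0.3 z 1.1 M [ 0.03 -0.04  0.02] t 17.55 op 0.135
mean F along,left,z [-0.72 -0.3   0.11] sd [0.65 0.35 0.56]
mean F along,left,z [-0.63 -0.26 -1.32] sd [0.39 0.28 0.85]
```

jog_arm:
  series:
    - [[0,0,0,0,0,0,1.5],[0,0,0,0,0,0,2.2],[0,0,0,0,0,0,3],[0,0,0,0,0,0,3],[0,0,0,0,0,0,3]]

```text
clock: 18.98
eef_pos: [544.9, 233.7, 142.2]
tcp_rot: [3.142, 0.0, 2.622]
contact_force: [-0.2, -0.3, 0.2]
opening: 0.352
```

```bash
python3 v.py s16 170 95 75 60 10; python3 f.py
```

```text
guide xy [ 86.9 -83.2] z 142.2 rad 120.3 ang 46.2 yaw 46.2
F along -0.0 left 0.3 z 0.2 M [ 0.02  0.02 -0.01] t 18.975 op 0.352
mean F along,left,z [ 0.03 -0.02  0.09] sd [0.56 0.34 0.5 ]
```

View pics/s16.png

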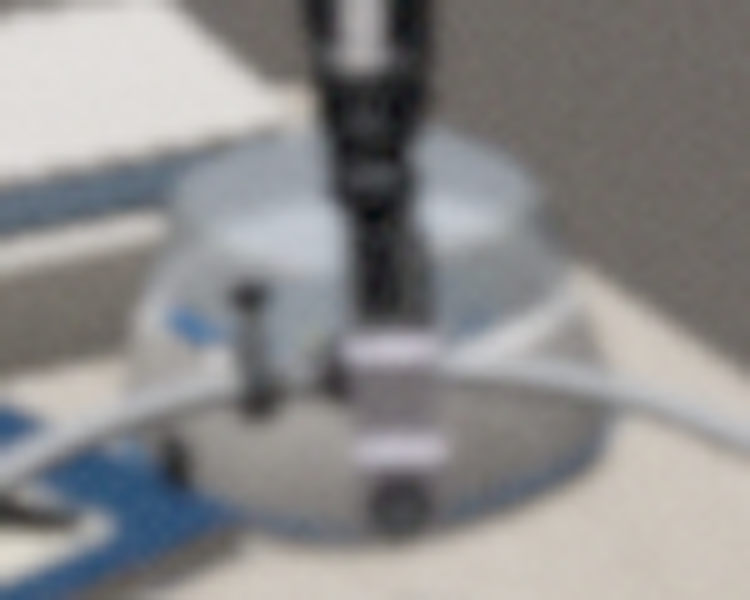

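jog_arm:
  series:
    - [[0,0,-1,0,0,0,3],[0,0,-2.5,0,0,0,3],[0,0,-5,0,0,0,3],[0,0,-9,0,0,0,3],[0,0,-12,0,0,0,3]]

```text
clock: 20.05
eef_pos: [545.4, 233.8, 265.1]
tcp_rot: [3.14, 0.001, 2.622]
contact_force: [0.2, 0.4, -0.4]
opening: 0.349
```

```bash
python3 v.py s17 170 95 75 60 10
python3 - <<'E'
from h import *
a=cv2.imread('pics/s16.png');b=cv2.imread('pics/s17.png')
for n in('s15','s16','s17','s14'):
    g=cv2.imread(f'pics/{n}.png').mean(2); print(n,g[345:360].mean(0)[290:380:5].astype(int),g[445:455].mean(0)[330:380:4].astype(int))
cv2.imwrite('pics/full.png',r.grab_frame('side')[:,:,::-1])
E
```

```text
guide xy [ 87.  -83.7] z 265.1 rad 120.7 ang 46.1 yaw 46.2
F along 0.0 left -0.5 z -0.4 M [-0.01  0.01 -0.04] t 20.05 op 0.349
s15 [145 139 133 123 110 102 102 115 134 156 171 181 186 188 190 190 189 188] [153 157 163 168 174 179 182 186 188 191 192 194 196]
s16 [151 149 145 139 133 125 117 110 105 110 122 141 155 167 174 179 181 183] [151 153 154 155 158 161 165 171 175 179 182 183 186]
s17 [151 150 147 140 135 127 116 108 103 109 122 140 155 167 174 178 181 183] [151 151 153 155 159 161 165 170 174 179 182 184 187]
s14 [152 151 148 142 136 128 120 112 103 101 106 121 140 161 174 183 187 188] [151 151 152 152 153 153 156 161 166 173 179 185 190]
```

View pics/s17.png

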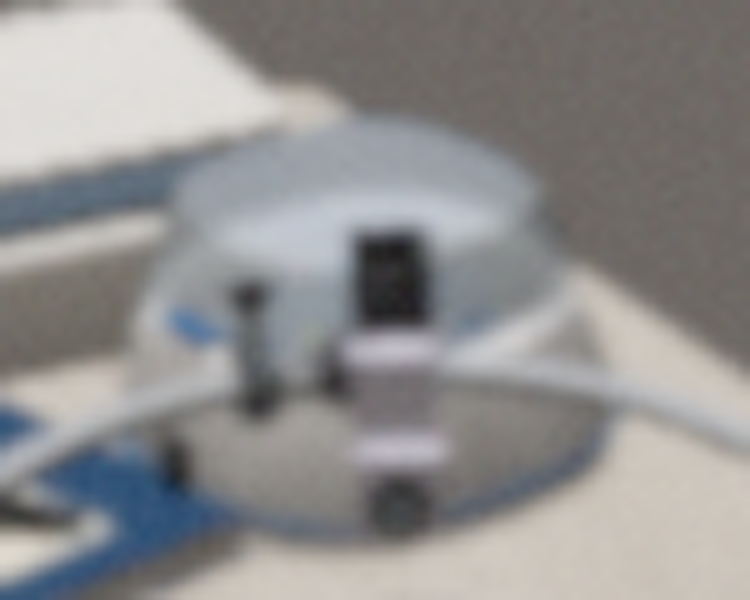

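View pics/full.png

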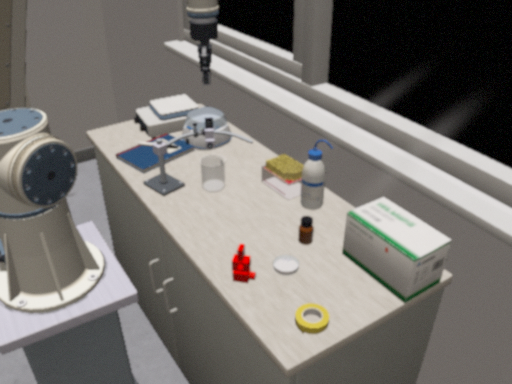

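Run:
```python
from h import *
n=np.mean([r.grab_frame('side').astype(float) for _ in range(8)],0).mean(2)
cv2.imwrite('pics/avg.png',np.uint8(n))
def prof(g): return g[129:134,196:204]
o=[cv2.imread(f'pics/{f}.png').astype(float).mean(2) for f in('side0','side8')]
np.set_printoptions(linewidth=200,precision=1,suppress=True)
for g in o+[n]: print(g[128:135,196:206].mean(0))
ref=(o[0]+o[1])/2
# shift of ring left flank by linear model: n(x)=ref(x-d)
sl=slice(198,203)
for rws in (slice(128,132),slice(131,135),slice(128,135)):
    gx=np.gradient(ref,axis=1)[rws,sl]; d=-(gx*(n-ref)[rws,sl]).sum()/(gx**2).sum(); print('left-flank shift px',d)
    d0=-(gx*(o[1]-o[0])[rws,sl]).sum()/(gx**2).sum(); print(' noise ref',d0)
# collar as control
sl=slice(190,198);rws=slice(124,136);gx=np.gradient(ref,axis=1)[rws,sl];print('collar shift',-(gx*(n-ref)[rws,sl]).sum()/(gx**2).sum())
print(r.sense()['clock'])
```

```text
[ 98.1 114.6 130.7 138.2 134.7 121.8 104.   88.1 102.9 132.6]
[ 99.1 114.6 129.9 138.4 135.  121.5 103.8  87.5 102.5 132.4]
[ 98.  114.3 130.4 138.6 134.8 120.3 102.   92.3 107.7 128.5]
left-flank shift px -0.11223511644969013
 noise ref 0.017040373153111844
left-flank shift px -0.023141381814102413
 noise ref 0.024543700938307187
left-flank shift px -0.060289790480012935
 noise ref 0.009786466488235956
collar shift -0.0028012870278823054
20.55
```

Run:
```python
from h import *
x0,y0,k=170,95,10
def up(g): return cv2.resize(np.uint8(np.round(g))[y0:y0+60,x0:x0+75],None,fx=k,fy=k,interpolation=cv2.INTER_CUBIC).astype(float)
S={n:cv2.imread(f'pics/{n}.png').astype(float) for n in('s12','s13','s14','s15','s16','s17')}
n8=cv2.imread('pics/avg.png').astype(float)
for f in('side0','side8'): S[f]=cv2.resize(cv2.imread(f'pics/{f}.png')[y0:y0+60,x0:x0+75],None,fx=k,fy=k,interpolation=cv2.INTER_CUBIC).astype(float)
S={a:b.mean(2) for a,b in S.items()}; S['avg']=up(n8.mean(2))
ref=(S['side0']+S['side8']+S['s12']+S['s13'])/4
rws=slice(340,390)
for lo,hi in((305,325),(308,330)):
  for n in S:
    P=S[n][rws].mean(0);Q=ref[rws].mean(0)
    ds=np.arange(-20,8,.1);xs=np.arange(lo,hi)
    e=[np.sum((np.interp(xs+d,np.arange(750),P)-Q[xs])**2) for d in ds]; print(lo,n,round(ds[int(np.argmin(e))],1),round(min(e),1))
```

```text
305 s12 -0.1 0.3
305 s13 -0.1 7.9
305 s14 -0.7 5.0
305 s15 -13.9 110.2
305 s16 -0.9 2.6
305 s17 -0.9 9.3
305 side0 0.2 1.6
305 side8 0.0 2.0
305 avg -0.9 8.7
308 s12 -0.1 0.6
308 s13 -0.2 11.1
308 s14 -0.6 7.2
308 s15 -13.5 79.0
308 s16 -0.7 23.3
308 s17 -0.8 14.3
308 side0 0.2 2.0
308 side8 0.1 2.1
308 avg -0.8 20.3
```

jog_arm:
  series:
    - [[-3.3,0,0,0,0,0,0],[-3.3,0,3,0,0,0,0],[-3.3,0,6,0,0,0,0],[-3.3,0,8,0,0,0,0],[-3.3,0,8,0,0,0,0]]

```text
clock: 21.18
eef_pos: [572.4, 216.7, 180.1]
tcp_rot: [-3.138, -0.003, 2.622]
contact_force: [-0.2, -0.2, 0.5]
opening: -0.002
```

```bash
python3 v.py s18 170 85 75 60 10
```

```text
guide xy [  63.9 -105.7] z 180.1 rad 123.5 ang 31.1 yaw 46.2
F along 0.0 left 0.3 z 0.5 M [-0.02 -0.05 -0.02] t 21.175 op -0.002
```

View pics/s18.png

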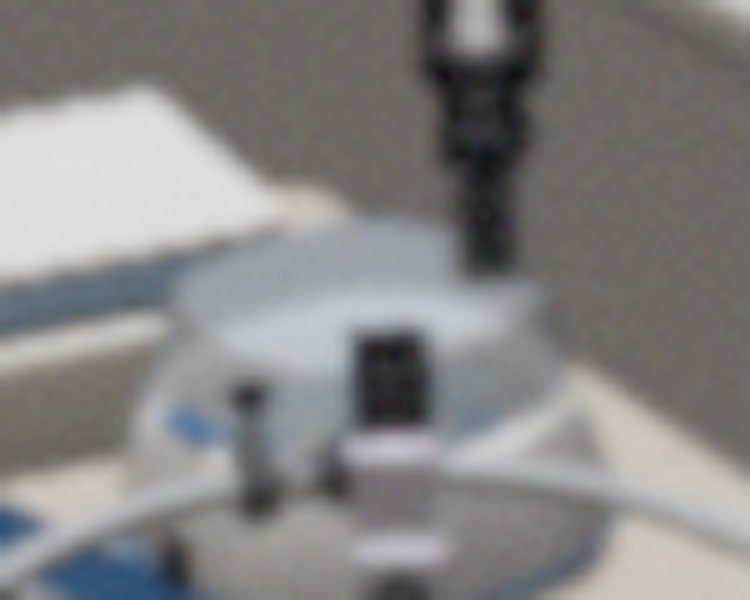

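jog_arm:
  series:
    - [[0,0,2,0,0,0,0],[0,0,4,0,0,0,0],[0,0,4,0,0,0,0],[0,0,4,0,0,0,0]]

```text
clock: 21.72
eef_pos: [574.3, 217.6, 143.5]
tcp_rot: [3.14, 0.001, 2.622]
contact_force: [-0.7, 0.2, 0.2]
opening: 0.003
```

```bash
python3 v.py s19 170 85 75 60 10;python3 f.py; python3 -c "
from h import *
G=(485.2,129.2,np.radians(104.0));t=np.radians(46);q=gp(G,120*np.sin(t),-120*np.cos(t),139);h=G[2]+t
delta(q-23*np.array([np.cos(h),np.sin(h),0]),150)"
```

```text
guide xy [  64.2 -107.9] z 143.5 rad 125.5 ang 30.7 yaw 46.2
F along 0.7 left 0.2 z 0.2 M [ 0.03 -0.    0.01] t 21.725 op 0.003
mean F along,left,z [ 0.03  0.15 -0.03] sd [0.52 0.51 0.34]
t 22.18 at [573.6 217.3 142.3] [180.    0.  150.2] F [-1.1  0.1  0.3] M [ 0.04  0.03 -0.03] op 0.000
delta cm [ 0.95 -0.04  0.33] rot [0.01 0.01 0.22]
```

View pics/s19.png

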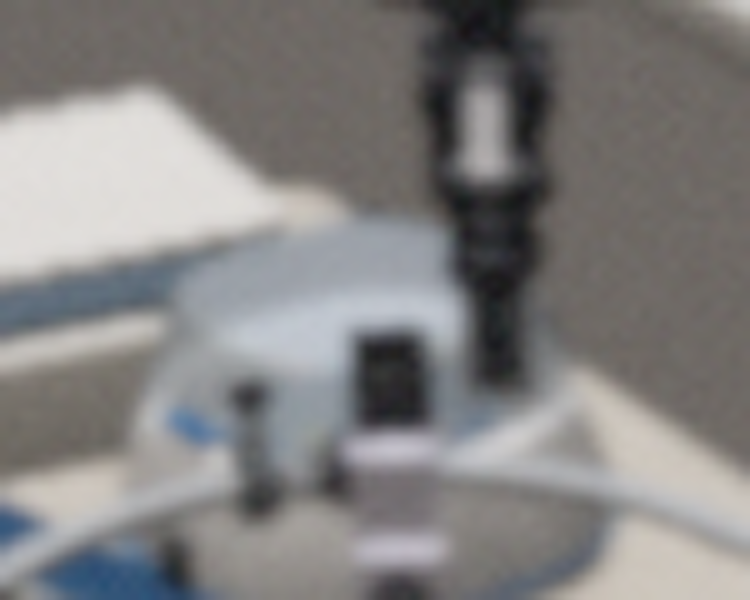

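jog_arm:
  series:
    - [[0.4,0,0.3,0,0,0,0],[0.8,0,0.3,0,0,0,0],[0.8,0,0.3,0,0,0,0]]

```text
clock: 22.55
eef_pos: [566.3, 221.4, 139.1]
tcp_rot: [-3.141, -0.0, 2.622]
contact_force: [0.3, -0.9, -0.6]
opening: 0.002
```

```bash
python3 v.py s20 170 85 75 60 10;python3 f.py
```

```text
guide xy [  69.8 -101. ] z 139.1 rad 122.8 ang 34.7 yaw 46.2
F along -0.7 left 0.6 z -0.6 M [0.04 0.02 0.02] t 22.55 op 0.002
mean F along,left,z [-0.05  0.01 -0.03] sd [0.63 0.56 0.48]
```

View pics/s20.png

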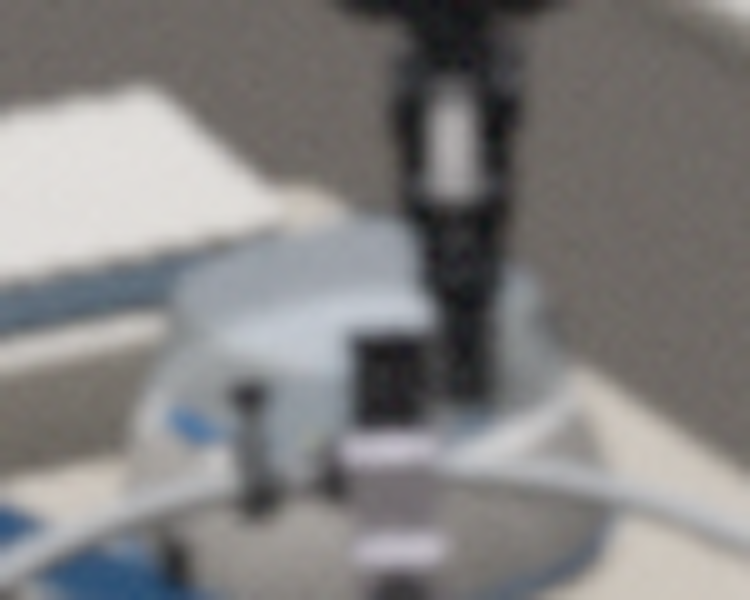

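jog_arm:
  series:
    - [[0.15,0,0,0,0,0,0],[0.3,0,0,0,0,0,0],[0.3,0,0,0,0,0,0]]

```text
clock: 23.38
eef_pos: [564.5, 222.8, 139.5]
tcp_rot: [3.141, 0.001, 2.622]
contact_force: [2.9, -1.0, 1.4]
opening: 0.0
```

```bash
python3 v.py s21 170 85 75 60 10;python3 f.py
```

```text
guide xy [ 71.6 -99.6] z 139.5 rad 122.7 ang 35.7 yaw 46.2
F along -3.0 left -0.6 z 1.4 M [-0.21 -0.51  0.03] t 23.375 op 0.0
mean F along,left,z [-3.7  -0.27  2.24] sd [0.44 0.42 0.62]
```

jog_arm:
  series:
    - [[0.1,0,0,0,0,0,0],[0.2,0,0,0,0,0,0],[0.2,0,0,0,0,0,0]]

```text
clock: 24.2
eef_pos: [562.5, 223.8, 139.3]
tcp_rot: [3.141, 0.0, 2.622]
contact_force: [4.5, -2.6, 3.1]
opening: 0.004
```

```bash
python3 v.py s22 170 85 75 60 10;python3 f.py
```

```text
guide xy [ 73.1 -97.9] z 139.3 rad 122.2 ang 36.8 yaw 46.2
F along -5.2 left -0.0 z 3.1 M [-0.3  -0.69 -0.  ] t 24.2 op 0.004
mean F along,left,z [-5.28 -0.49  3.51] sd [0.57 0.5  0.42]
```

View pics/s22.png

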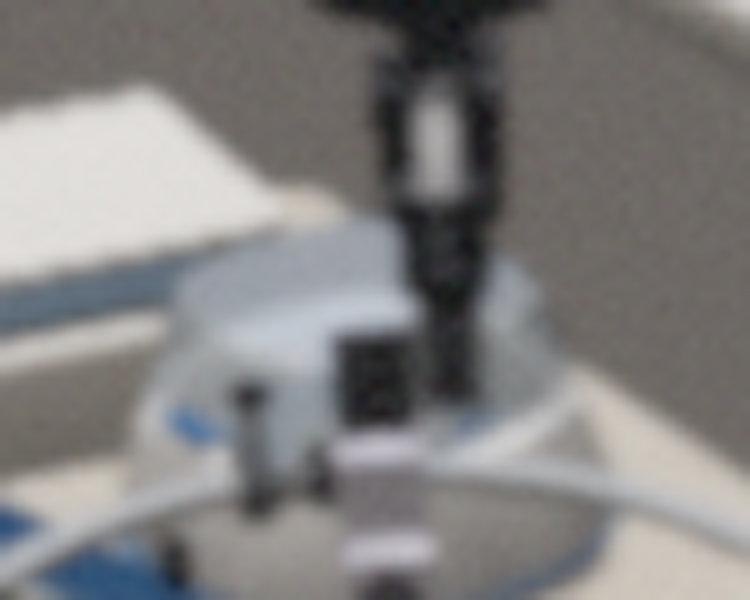

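jog_arm:
  series:
    - [[-0.05,0,0,0,0,0,0],[-0.1,0,0,0,0,0,0],[-0.15,0,0,0,0,0,0],[-0.2,0,0,0,0,0,0],[-0.25,0,0,0,0,0,0]]

```text
clock: 25.28
eef_pos: [563.9, 222.4, 138.7]
tcp_rot: [-3.141, -0.001, 2.622]
contact_force: [0.4, -0.8, 0.5]
opening: -0.0
```

```bash
python3 v.py s23 170 95 75 60 10;python3 f.py
```

```text
guide xy [ 71.4 -98.9] z 138.7 rad 122.0 ang 35.8 yaw 46.2
F along -0.7 left 0.5 z 0.5 M [-0.02  0.02 -0.04] t 25.275 op -0.0
mean F along,left,z [-0.38  0.53  0.26] sd [0.76 0.59 0.54]
```

jog_arm:
  series:
    - [[-0.05,0,0,0,0,0,0],[-0.1,0,0,0,0,0,0],[-0.15,0,0,0,0,0,0],[-0.2,0,0,0,0,0,0],[-0.25,0,0,0,0,0,0]]

```text
clock: 26.35
eef_pos: [566.7, 221.2, 139.1]
tcp_rot: [-3.142, 0.0, 2.622]
contact_force: [0.5, 0.1, -0.5]
opening: -0.001
```

```bash
python3 v.py s24 170 95 75 60 10;python3 f.py
```

```text
guide xy [  69.6 -101.3] z 139.1 rad 122.9 ang 34.5 yaw 46.2
F along -0.4 left -0.4 z -0.5 M [ 0.04 -0.03 -0.04] t 26.35 op -0.001
mean F along,left,z [-0.1  -0.06 -0.19] sd [0.67 0.24 0.47]
```

View pics/s24.png

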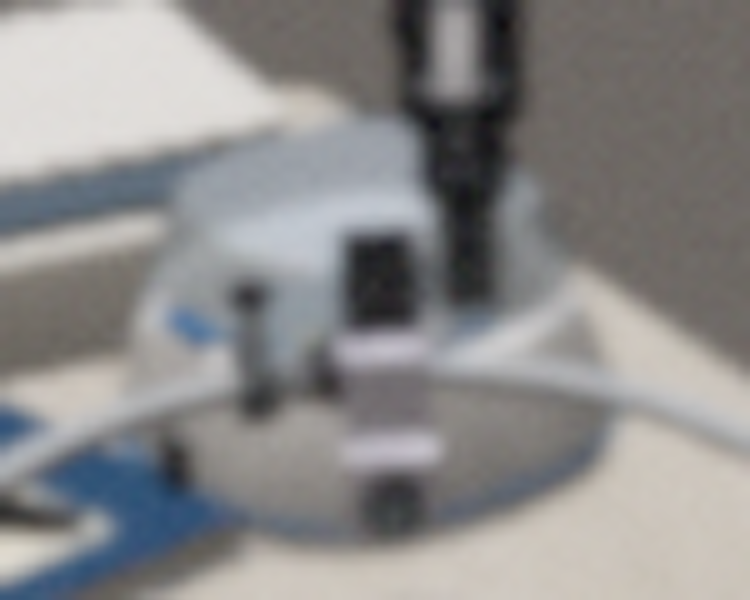

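jog_arm:
  series:
    - [[-0.5,0,0,0,0,0,0],[-1,0,0,0,0,0,0],[-1,0,-3,0,0,0,0],[-1,0,-8,0,0,0,0],[-1,0,-8,0,0,0,0]]

```text
clock: 27.42
eef_pos: [578.0, 216.9, 223.3]
tcp_rot: [3.136, 0.005, 2.622]
contact_force: [-0.4, 0.8, -0.4]
opening: -0.001
```

```bash
python3 v.py s25 170 95 75 60 10
python3 - <<'E'
from h import *
for i in range(12): im=r.grab_frame('side')
crop(im,170,95,75,60,10,'s26.png');cv2.imwrite('pics/side26.png',im[:,:,::-1])
S={n:cv2.imread(f'pics/{n}.png').astype(float).mean(2) for n in('s12','s13','s14','s15','s16','s17','s23','s24','s25','s26')}
ref=(S['s12']+S['s13'])/2;rws=slice(340,390);xs=np.arange(305,325)
for n in S:
    P=S[n][rws].mean(0);Q=ref[rws].mean(0);ds=np.arange(-20,8,.1)
    e=[np.sum((np.interp(xs+d,np.arange(750),P)-Q[xs])**2) for d in ds]; print(n,'buffer shift crop px',round(ds[int(np.argmin(e))],1),round(min(e)))
a=cv2.imread('pics/side8.png').astype(int);b=im[:,:,::-1].astype(int)
for nm,(x,y,w,h) in dict(beaker=(198,152,30,42),bottle=(296,214,22,32),dish=(270,254,32,20)).items(): print(nm,np.abs(a-b)[y:y+h,x:x+w].mean())
print(r.sense()['clock'])
E
```

```text
guide xy [  62.7 -111.3] z 223.3 rad 127.7 ang 29.4 yaw 46.2
F along 0.7 left -0.5 z -0.4 M [0.02 0.04 0.  ] t 27.425 op -0.001
s12 buffer shift crop px -0.1 3
s13 buffer shift crop px 0.0 3
s14 buffer shift crop px -0.6 4
s15 buffer shift crop px -13.8 118
s16 buffer shift crop px -0.9 4
s17 buffer shift crop px -0.8 4
s23 buffer shift crop px -13.3 121
s24 buffer shift crop px -13.0 141
s25 buffer shift crop px -12.9 78
s26 buffer shift crop px -12.9 93
beaker 1.126984126984127
bottle 2.086647727272727
dish 0.925
28.075
```

View pics/s26.png

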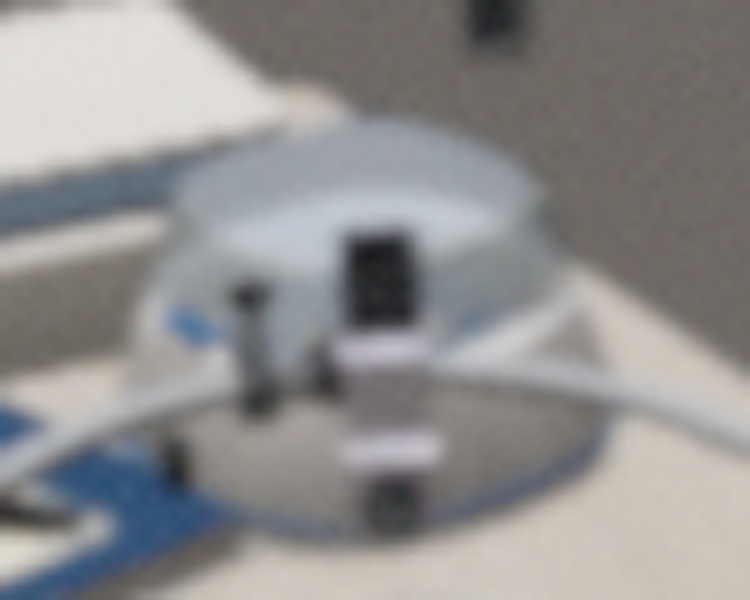

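```bash
python3 -c "
from rig import r
print(r.sense()['clock']);print(r.sign_off())"
```

```text
28.075
the job is handed in; nothing more can be done
None
```

The carriage is threaded on the rod with its lens tube towards the beaker. It hangs at about 47° of bend, released and bearing on the stop's buffer, and I handed the job in at 28.1 s.

- **Threading:** the two cameras disagreed by about 2 mm on where the rod lay sideways. I probed both sides of the bore at 3 N or less, and that matched the side view, so I used it for the bend. Round the bend I felt no force above noise until the buffer.
- **First release:** I let go with the buffer pressed only about 1.3 mm. The picture afterwards was doubtful: the buffer had shifted no more than when the carriage was beside it but not yet touching.
- **Correction:** I nudged the carriage forward with closed fingers on the back of its tab, at about 5 N, then backed off slowly.
- **Last checks:**
  - The buffer is now displaced by roughly 4 mm, by my estimate about 2 N of spring force. It did not move in the 0.6 s between the last pictures, with the arm clear.
  - The carriage looks upright.
  - The beaker, bottle and dish look unmoved.
- **Not checked:** I did not use the top camera at the end, since the arm had blocked its view of the rod, so the final checks rest on the side view alone. The buffer is pressed somewhat more than "just bearing", though well under the 10 N limit.

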